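# Steady the carving stand and hold the moisture probe on the panel's ring mark

## Task

Check the carved panel for dryness: first swing the carving stand's steady leg out by its post until it snaps home at its end stop, then take the moisture probe out of its holder and set its tip on the dot in the pencilled ring (not the cross), with the probe square to the sloping panel. Press gently, until the spring plunger is about half way in, and finish holding the probe just like that, still and in the gripper, for the reading. Leave the other things on the bench where they are.

Things in the scene. Friction and masses are not known exactly. Their poses are not given: they have to be found in the camera images.
- leg (a joint): swing-out steady leg of the stand, on a vertical pin at the stand's near right corner. 0 = folded along the right side (points along the stand's +x); grows as it swings out to the right (clockwise from above); 1.5 rad = end stop. A sprung ball resists from 1.15 to 1.30 rad (about 4 N at the post), then pulls it home to 1.5. Else it stays where left (about 1 N of friction)
- leg_post (a point): round upright steel post, 16 mm across, at the leg's free end, by which the leg is moved. Point on its axis 78 mm above the bench; the post reaches 102 mm up and is free down to the leg bar (16 mm wide, top 36 mm high). 120 mm from the hinge axis; 35 mm clear of the panel when folded
- leg_hinge (a point): axis of the leg's hinge pin, 30 mm above the bench; 60 mm nearer the robot and 135 mm to the right of the stand's centre. Fixed to the stand, axes as stand
- ring_spot (a point): the dot in the pencilled ring (30 mm across) on the pale panel: the spot to measure, on the surface. z = outward normal of the face, x = up the slope. The face slopes 0.35 rad (20 degrees), its normal leaning to the stand's -x, towards the robot. The ring is 30 mm below the face's middle and 25 to 55 mm left or right of it; the pencilled cross on the other half is not the spot
- gauge_center (a point): moisture probe: grey square grip 28 x 28 mm, 70 mm tall, below it a nose (18 mm across, 41 mm long), below that a spring plunger (8 mm across, round end) 14 mm out. Point: centre of the grip; z along the probe away from the tip; x, y square to the grip's faces, display on -x. Tip 90 mm below this point, plunger out. 0.14 kg. Starts upright, nose in the holder; must rise 56 mm to be clear
- gauge_tip (a point): the round end of the probe's plunger (moves with the plunger); z along the probe away from the tip
- gauge_plunger (a joint): how far the probe's plunger is pushed in, m: 0 = fully out, 0.012 = fully in. Spring: about 0.9 N at first touch, 450 N/m, 6.3 N fully in; half in (0.006) is about 3.6 N
- holder: fixed wooden block 75 x 75 x 62 mm with a through hole 22 mm across in the middle, which holds the probe; the probe's grip rests on its top, 62 mm above the bench. Origin under its centre
- stand: fixed carving stand with the sloping panel (180 mm wide, 150 mm along the slope, middle of the face 78 mm above the bench; a 6 mm high rim 10 mm wide round its edge). Origin on the bench under the face's middle, x away from the robot at yaw 0, y left
- gouge_a: carving gouge lying on the bench, round wooden handle 22 mm thick, 210 mm long overall (bystander, leave alone)
- gouge_b: second gouge, shorter, lying (bystander, leave alone)
- mallet: wooden mallet lying, head 65 x 110 x 60 mm, handle 150 mm; point at the head's centre (bystander, leave alone)
- sanding_block: cork sanding block 100 x 55 x 32 mm (bystander, leave alone)
- offcut: plywood offcut 75 x 45 x 30 mm (bystander, leave alone)
- brush: bench brush lying, 225 x 40 x 26 mm (bystander, leave alone)
Not all that is in view belongs to the job. What is shaped like the holder but blue is not meant. Of the things that look like the part that bears gauge_center, the smaller one is meant.

How it is judged:
By the outcome, as a careful person would: the job done as asked, in the order asked, and still so for the second after the job is handed in, while the arm keeps its last pose, push and grip.
It also fails if it takes over 61 s, if anything falls off the work surface, if the arm or the gripper's body presses on something with over 40 N, if the wrist force passes 120 N, or if a joint passes its speed limit or range.

## Robot

A 6-joint arm with a two-finger parallel gripper is mounted at the origin on the work surface. World frame = base frame: x ahead of the robot, y to its left, z up, the work surface at z = 0. Lengths are in m, angles in degrees, forces in N, time in s.
With the tool pointing down it reaches from about 0.25 to 0.725 m from the base axis. Payload 9.7 kg.
Tool frame: the origin (TCP) lies midway between the tips of the shut fingers; the grasp point (between the pads) lies 19 mm behind it (bot.pinch_z is the distance from the TCP to the grasp point, in m); z points along the fingers, y is the direction in which the jaws open and shut (so a half turn about z gives the same grasp; the last joint's range is limited). The gripper opens to 85 mm and grips with 20 to 120 N. Pads are 22 mm wide; open, the fingers measure 114 mm over their backs; the gripper's body (76 mm by 85 mm) begins 54 mm behind the grasp point. The pads swing forward as they close: fully open they stand 13 mm farther back than shut.
Start: joints at [-71.792, 4.979, 10.078, 95.1, 0, 90], TCP at [0.172, -0.522, 0.231] pointing down, gripper open.
Joint ranges: [-179.16, 179.16], [-48.56, 103.87], [-65.8, 70.77], [-126.05, 130.52], [-82.76, 87.17], [-180, 180]. Speed limits (degrees/s): [127.2, 127.2, 147.25, 180, 180, 180].

## Interface

Orientations are given as [roll, pitch, yaw] about the fixed x, y, z axes, in that order (R = Rz(yaw) Ry(pitch) Rx(roll)).
In Python, from workcell import bot, imaging gives the robot as it stands.
- The arm moves only by the tool servo_tool, never from a script. Its argument "moves" is a list that holds one entry, the list of rows, each a list of 7 numbers: the turn, a rotation vector about the tool's x, y, z in rad, then the shift along the tool's x, y, z in cm, then the finger opening in cm, from 0 to 8.54. A call has 1 to 12 rows; each row shifts and turns the pose as measured when the row begins, along the tool's axes as they then stand; what a row does not reach is not made up. A row lasts 1/12 s, in which the tool goes at most 41.7 mm and 7.16 degrees, less where a joint would pass 70% of its speed; a pose out of reach is approached as far as the arm can. A call is refused whole if a number of a shift passes 4.17 or a number of a turn 0.125, either way. A call with a gripper value outside its range is refused whole. The fingers move at their own pace and stop on an object; "force" is the grip in N (left out, the last holds). Time passes only in rows, so rows that do not move let the fingers close. It gives the time, the measured TCP pose, the force and the opening at its end, in the units of the state.
- bot.get_obs(): the state, without advancing time (a new reading comes with each control period).
- imaging.camera(name): name is "side" or "top" or "wrist"; returns the picture (400x640x3 uint8, blue, green, red); there is no depth.
- imaging.calibration(name): a dict with "fx", "fy", "cx", "cy" (pixels), "camera_from_world" (4x4, takes a point from world to camera coordinates). Camera axes: x right, y down, z forward; pixel columns grow to the right and rows downward; lengths in m; the calibration is good to about 2 mm. A picture is of the moment at which its call begins: read the wrist's pose just before it. calibration takes no time and is no camera call; for the wrist camera it gives the pose at the moment of the call.
- bot.job_done(): hands the job in, once; it reports no verdict.
The state is a dict: "time": time; "q": joint angles; "qd": joint speeds; "joint_efforts": joint torques, N m; "ee_pos": TCP position; "tcp_rot": TCP orientation; "wrist_force": force on the tool from outside, world axes, zero at the start; "torque": the same for the moment, N m; "opening": finger opening in m.
Only numpy, scipy, OpenCV 4.12 (cv2) and the standard library are available. Lean on these libraries where they do the work, as an engineer would, in place of code of your own. Each camera call takes 0.05 s, during which the arm holds its last target.

## Working session

There is one attempt and no reset: what is moved stays moved. The work goes in short steps, Python scripts to look and compute and a tool call to move; the robot and the scene stay as the last step left them, time stands still between calls to the robot, and variables do not carry over. Pictures are saved under pics/ and viewed, and the job is handed in when it is done.

Besides the shell and the picture viewer there is one more tool, called as name([rows], argument=value, ...), one row to a line, values as JSON. servo_tool: Moves the arm, as the interface text tells. Its arguments: {"type":"object","properties":{"moves":{"type":"array","items":{"type":"array","items":{"type":"array","items":{"type":"number"}}}},"force":{"type":"number"}},"required":["moves"]}

```bash
mkdir -p pics; ls; python3 - <<'E'
from workcell import bot, imaging
import cv2
o=bot.get_obs(); print(o, bot.pinch_z)
for n in ("side","top","wrist"):
    im=imaging.camera(n); cv2.imwrite(f"pics/{n}0.png",im); c=imaging.calibration(n); print(n,c)
E
```

```text
pics
{'time': 0.0, 'q': array([-7.17913682e+01,  5.00919355e+00,  1.00352805e+01,  9.50996172e+01,
        1.97016459e-04,  8.99982632e+01]), 'qd': array([ 0.02509207, -0.03964513, -0.0064793 , -0.09105006,  0.09047933,
        0.03584708]), 'joint_efforts': array([-4.26593382e-03, -5.20399153e+01,  4.64793098e+01,  1.63938623e-02,
       -1.89421162e-04,  4.77150820e-06]), 'ee_pos': array([ 0.17179286, -0.52224262,  0.23060877]), 'tcp_rot': array([-1.79926470e+02, -1.99245234e-04,  1.82103683e+01]), 'wrist_force': array([ 0.45738822, -0.14160523, -0.53859049]), 'torque': array([-0.04845631, -0.03608359,  0.01013532]), 'opening': 0.08534500588240473} 0.0187
side {'fx': 406.13540555058495, 'fy': 406.13540555058495, 'cx': 317.9926959772898, 'cy': 210.74641397001503, 'camera_from_world': array([[-0.99302321, -0.11790003, -0.00211656,  0.547705  ],
       [-0.07299755,  0.62872667, -0.77419257,  0.12864203],
       [ 0.09260806, -0.76863669, -0.63294659,  1.26811373],
       [ 0.        ,  0.        ,  0.        ,  1.        ]])}
top {'fx': 480.68843793911265, 'fy': 480.68843793911265, '
[... 181 characters left out ...]
1.83666597e-02, -2.13924229e-01,
         5.47793215e-01],
       [ 2.13963213e-01, -1.61385543e-04, -9.76841705e-01,
         1.43694203e+00],
       [ 0.00000000e+00,  0.00000000e+00,  0.00000000e+00,
         1.00000000e+00]])}
wrist {'fx': 336.3666711066864, 'fy': 336.3666711066864, 'cx': 319.2923794189484, 'cy': 200.7739879538398, 'camera_from_world': array([[ 3.11679038e-01, -9.50187052e-01,  8.61932082e-04,
        -5.51111964e-01],
       [-9.01973331e-01, -2.95578510e-01,  3.14765713e-01,
        -4.15656544e-02],
       [-2.98831537e-01, -9.88833145e-02, -9.49169006e-01,
         3.79901481e-01],
       [ 0.00000000e+00,  0.00000000e+00,  0.00000000e+00,
         1.00000000e+00]])}
```

View pics/top0.png

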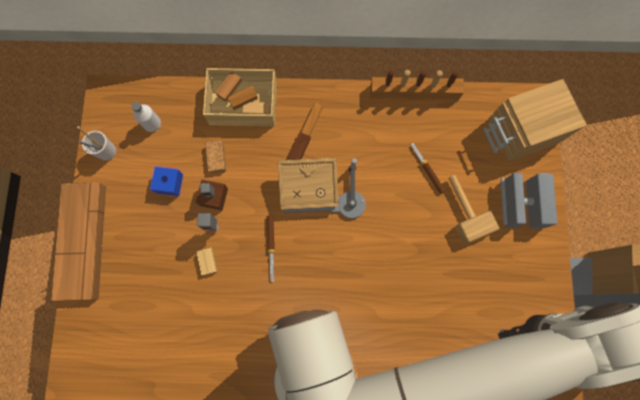

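View pics/side0.png

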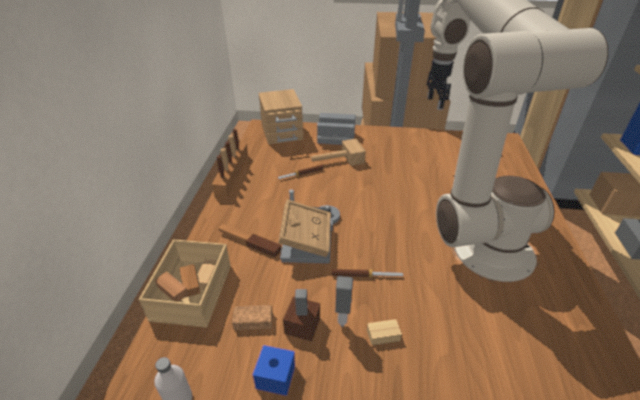

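View pics/wrist0.png

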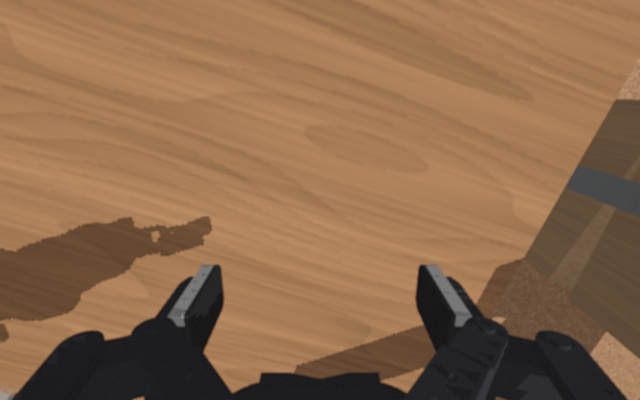

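```bash
python3 - <<'E'
import cv2
t=cv2.imread("pics/top0.png");s=cv2.imread("pics/side0.png")
cv2.imwrite("pics/c1.png",cv2.resize(t[140:290,140:300],None,fx=5,fy=4*1.0,interpolation=2)[:600])
cv2.imwrite("pics/c2.png",cv2.resize(t[140:230,265:385],None,fx=6,fy=6,interpolation=2))
cv2.imwrite("pics/c3.png",cv2.resize(s[180:380,220:420],None,fx=3,fy=3,interpolation=2))
E
```

```text
(no output)
```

View pics/c1.png

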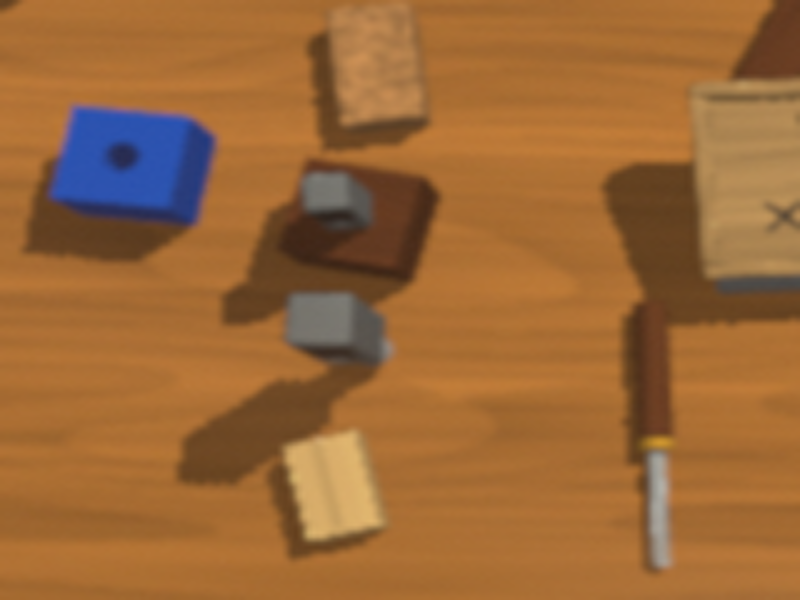

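View pics/c2.png

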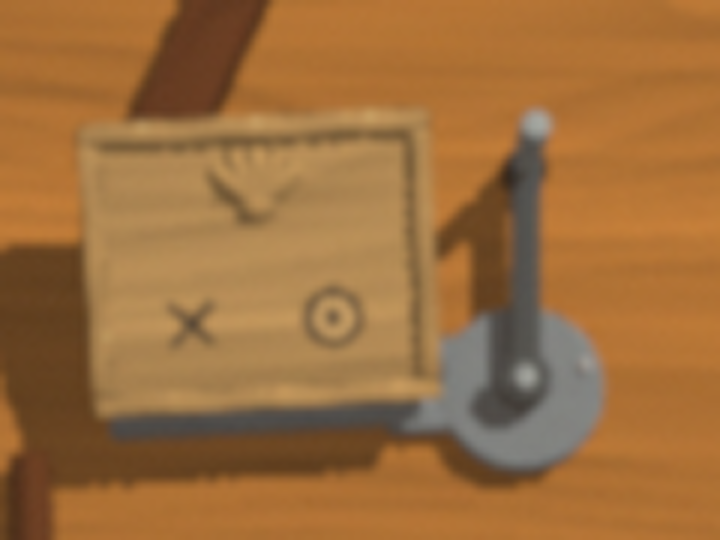

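View pics/c3.png

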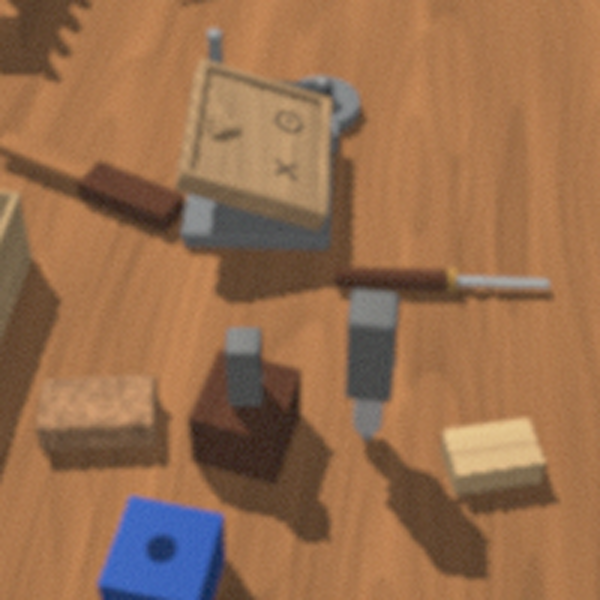

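```bash
cat > h.py <<'E'
import numpy as np, cv2
from scipy.spatial.transform import Rotation as R
def ray(c,uv):
    T=np.array(c["camera_from_world"]); d=np.array([(uv[0]-c["cx"])/c["fx"],(uv[1]-c["cy"])/c["fy"],1.])
    return -T[:3,:3].T@T[:3,3], T[:3,:3].T@d
def onz(c,uv,z):
    o,d=ray(c,uv); return o+d*(z-o[2])/d[2]
def tri(c1,u1,c2,u2):
    o1,d1=ray(c1,u1);o2,d2=ray(c2,u2)
    s=np.linalg.lstsq(np.c_[d1,-d2],o2-o1,rcond=None)[0]
    a=o1+d1*s[0];b=o2+d2*s[1];return (a+b)/2,np.linalg.norm(a-b)
def proj(c,p):
    T=np.array(c["camera_from_world"]);q=T[:3,:3]@np.asarray(p)+T[:3,3]
    return np.array([c["fx"]*q[0]/q[2]+c["cx"],c["fy"]*q[1]/q[2]+c["cy"]])
E
python3 - <<'E'
from h import *
from workcell import imaging
np.set_printoptions(precision=4,suppress=True)
c=imaging.calibration("top");s=imaging.calibration("side")
f=lambda x,y:((x+.5)/6-.5+265,(y+.5)/6-.5+140)
g=lambda x,y:((x+.5)/3-.5+220,(y+.5)/3-.5+180)
f1=lambda x,y:((x+.5)/5-.5+140,(y+.5)/4-.5+140)
for n,p,z in [("TL",(80,128),.109),("TR",(425,108),.109),("BR",(438,385),.058),("BL",(100,415),.058),("dot",(333,317),.0677),("cross",(191,323),.0677),("post",(537,124),.102),("hinge",(525,376),.04)]:
    print(n,onz(c,f(*p),z))
print("dot tri",tri(c,f(333,317),s,g(289,122)))
print("post tri",tri(c,f(537,122),s,g(214,33)))
# grip top corners crop1
for p in [(304,172),(352,174),(371,190)]: print("grip",onz(c,f1(*p),.132))
for p in [(308,160),(438,190),(413,278),(283,248)]: print("holder",onz(c,f1(*p),.062))
for p in [(288,292),(352,293)]:print("big",onz(c,f1(*p),.16))
print("griptop tri",tri(c,f1(328,187),s,g(244,338)))
print("bigtop tri",tri(c,f1(321,307),s,g(373,306)))
E
```

```text
TL [0.6445 0.1224 0.109 ]
TR [ 0.6584 -0.0531  0.109 ]
BR [ 0.5248 -0.0632  0.058 ]
BL [0.5057 0.1111 0.058 ]
dot [ 0.5576 -0.0082  0.0677]
cross [0.5531 0.0651 0.0677]
post [ 0.6531 -0.1108  0.102 ]
hinge [ 0.5341 -0.1095  0.04  ]
dot tri (array([ 0.5582, -0.0082,  0.0675]), np.float64(0.0010720836727729172))
post tri (array([ 0.6548, -0.1109,  0.1005]), np.float64(0.00024104271140366903))
grip [0.5662 0.3483 0.132 ]
grip [0.5652 0.3196 0.132 ]
grip [0.5532 0.3076 0.132 ]
holder [0.5929 0.3642 0.062 ]
holder [0.5704 0.2816 0.062 ]
holder [0.5004 0.2929 0.062 ]
holder [0.5225 0.3747 0.062 ]
big [0.4705 0.3441 0.16  ]
big [0.4704 0.3073 0.16  ]
griptop tri (array([0.5541, 0.3335, 0.1309]), np.float64(0.0022964431840723216))
bigtop tri (array([0.4547, 0.3221, 0.1708]), np.float64(0.006766328876769392))
```

Candidates: the grey probe in the brown holder, top (206,188), is the small one, 28 mm, at height 0.131. A larger grey one is free-standing at (206,222). The brown holder at (211,195) is the one I want, not the blue block at (165,181). The dot in the ring is at (320,193) and the cross at (296,193). I choose the small probe, the brown holder and the ring. The crops agree, and the point found from both cameras fits the face height (0.0675 against 0.0677 expected). The leg goes first.

servo_tool([
  [[0,0,0.11,0,0,0,4.5],[0,0,0.11,0,0,0,4.5],[0,0,0.11,0,0,0,4.5],[0,0,0,3,-2.5,0,4.5],[0,0,0,3,-2.5,0,4.5],[0,0,0,3,-2.5,0,4.5],[0,0,0,3,-2.5,0,4.5],[0,0,0,3,-2.5,0,4.5],[0,0,0,3,-2.5,0,4.5],[0,0,0,3,-2.5,0,4.5],[0,0,0,3,-2.5,0,4.5],[0,0,0,3,-2.5,0,4.5]],
])

```text
time: 1.15
ee_pos: [0.4533, -0.3001, 0.2266]
tcp_rot: [-179.7, 0.2, -2.5]
wrist_force: [0.1, -0.9, 0.3]
opening: 0.0448
```

servo_tool([
  [[0,0,0,2.7,-2.8,0,4.5],[0,0,0,2.7,-2.8,0,4.5],[0,0,0,2.7,-2.8,0,4.5],[0,0,0,2.7,-2.8,0,4.5],[0,0,0,2.7,-2.8,0,4.5],[0,0,0,2.7,-2.8,0,4.5],[0,0,0,2.5,-2.6,0,4.5],[0,0,0,0,0,0,4.5]],
])

```text
time: 1.82
ee_pos: [0.66, -0.0971, 0.2217]
tcp_rot: [-179.6, 0.5, -2.2]
wrist_force: [0.4, 0.2, 0.2]
opening: 0.0455
```

```bash
python3 - <<'E'
from workcell import bot,imaging
import cv2
c=imaging.calibration("wrist");im=imaging.camera("wrist");cv2.imwrite("pics/w1.png",im)
import pickle;pickle.dump(c,open("w1.pkl","wb"));o=bot.get_obs();print(o["ee_pos"],o["tcp_rot"])
E
```

```text
[ 0.6585198  -0.09883371  0.22196274] [-179.66538463    0.5237798    -2.17545362]
```

View pics/w1.png

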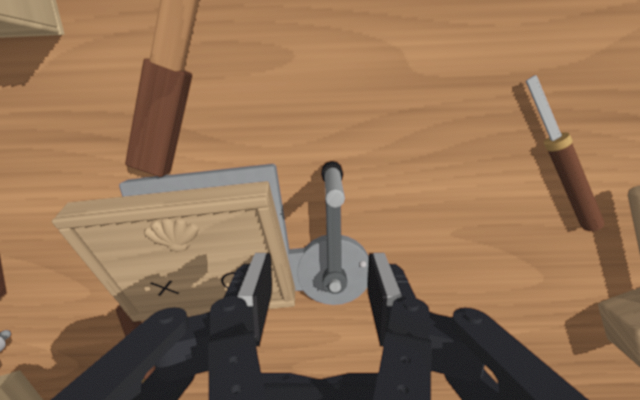

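```bash
python3 - <<'E'
from h import *;import pickle
c=pickle.load(open("w1.pkl","rb"))
print(onz(c,(336,199),.102),onz(c,(332,168),.036),onz(c,(335,286),.04))
E
```

```text
[ 0.65296306 -0.11145135  0.102     ] [ 0.66355837 -0.11051598  0.036     ] [ 0.52996662 -0.11022392  0.04      ]
```

servo_tool([
  [[0,0,0,-0.4,1.3,0,4.5],[0.005,0.005,0,0,0,0,4.5],[0,0,0,0,0,2.7,4.5],[0,0,0,0,0,3,4.5],[0,0,0,0,0,3,4.5],[0,0,0,0,0,3,4.5],[0,0,0,0,0,3,4.5],[0,0,0,0,0,1.5,4.5],[0,0,0,0,0,0,4.5]],
])

```text
time: 2.62
ee_pos: [0.6467, -0.1239, 0.0589]
tcp_rot: [-179.4, -0.3, -3.0]
wrist_force: [-0.1, 0.9, 0.1]
opening: 0.0454
```

```bash
python3 - <<'E'
from workcell import bot,imaging
import cv2
im=imaging.camera("wrist");cv2.imwrite("pics/w2.png",im)
s=imaging.camera("side");cv2.imwrite("pics/s2.png",cv2.resize(s[150:300,220:420],None,fx=4,fy=4,interpolation=2))
o=bot.get_obs();print(o["ee_pos"],o["tcp_rot"],o["wrist_force"])
E
```

```text
[ 0.64818273 -0.12398335  0.0622964 ] [-179.45161697   -0.49801076   -2.956838  ] [ 0.01439274 -0.02533223  0.73065025]
```

View pics/w2.png

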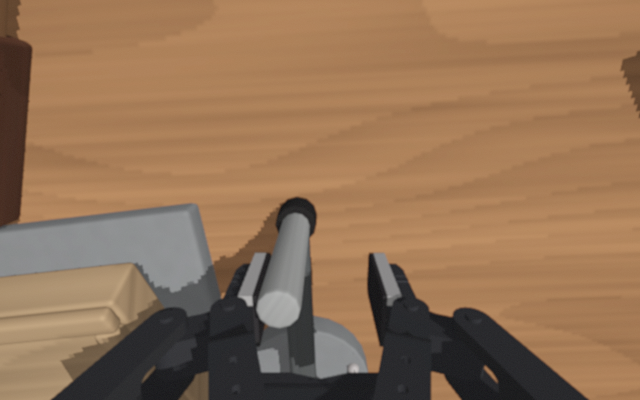

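View pics/s2.png

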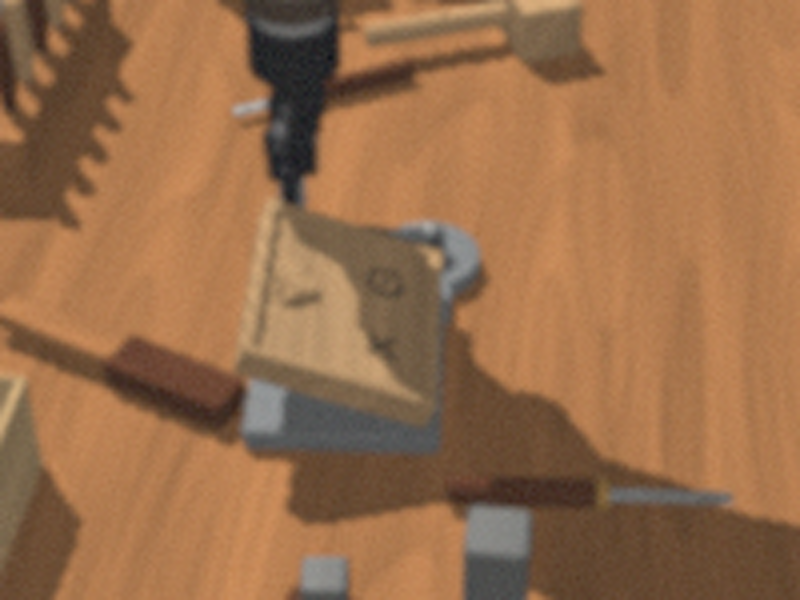

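servo_tool([
  [[0,0,0,0.5,-1.2,0,3.6],[0,0,0,0,0,0,3.0],[0,0,0,0,0,0,2.4],[0,0,0,0,0,0,2.4]],
], force=20)

```text
time: 3.05
ee_pos: [0.6566, -0.1131, 0.0699]
tcp_rot: [-179.5, -1.0, -3.1]
wrist_force: [-0.3, 0.8, 0.2]
opening: 0.0242
```

servo_tool([
  [[0,0.01,0.05,0,0.6,0.5,2.4],[0,0,0.1,0,1.2,0,2.4],[0,0,0.1,-0.1,1.2,0,2.4],[0,0,0.1,-0.1,1.2,0,2.4]],
])

```text
time: 3.38
ee_pos: [0.6392, -0.1908, 0.068]
tcp_rot: [-177.0, -1.6, -17.8]
wrist_force: [0.2, 0.3, 0.2]
opening: 0.024
```

```bash
cat > snap.py <<'E'
import sys,pickle,cv2
from workcell import bot,imaging
n=sys.argv[1]
import numpy as np;np.set_printoptions(precision=4,suppress=True)
for k in sys.argv[2:]:
    c=imaging.calibration(k);im=imaging.camera(k);cv2.imwrite(f"pics/{k}_{n}.png",im);pickle.dump(c,open(f"{k}_{n}.pkl","wb"))
o=bot.get_obs();print(o["time"],o["ee_pos"],o["tcp_rot"],o["wrist_force"],o["qd"],o["q"],o["opening"])
E
python3 snap.py 3 wrist
```

```text
3.4333 [ 0.6373 -0.1966  0.0681] [-177.0212   -1.5797  -18.3548] [-1.0371 -3.6657 -0.226 ] [ 2.3828  0.1055 -0.0273 -0.2052 -2.151   0.1405] [-18.4206  19.2328   8.6452  77.8362   2.9806 179.9341] 0.023992438802998093
```

View pics/wrist_3.png

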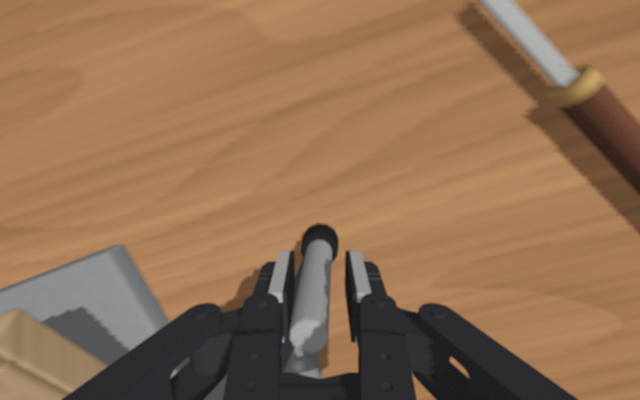

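servo_tool([
  [[0,0,0,0,0,0,4.5],[0,0,0,0,0,0,4.5],[0,0,0,0,0,-3,4.5],[0,0,0,0,0,-3,4.5],[0,0,0,0,0,-3,4.5],[0,0,0,0,0,-2,4.5],[0,0,-0.08,0,0,0,4.5],[0,0,-0.12,0,0,0,4.5],[0,0,-0.12,0,0,0,4.5],[0,0,-0.12,0,0,0,4.5],[0,0,-0.12,0,0,0,4.5],[0,0,-0.12,0,0,0,4.5]],
])

```text
time: 4.43
ee_pos: [0.6363, -0.1936, 0.189]
tcp_rot: [-179.1, -3.4, 22.4]
wrist_force: [-0.6, -0.4, 0.6]
opening: 0.0451
```

servo_tool([
  [[0,0,-0.12,0,0,0,4.5],[0,0,-0.12,0,0,0,4.5],[0,0,-0.12,0,0,0,4.5],[0,0,-0.12,0,0,0,4.5],[0,0,-0.12,0,0,0,4.5],[0,0,-0.12,0,0,0,4.5],[0,0,-0.12,0,0,0,4.5],[0,0,-0.12,0,0,0,4.5],[0,0,-0.12,0,0,0,4.5],[0,0,-0.12,0,0,0,4.5],[0,0,-0.12,0,0,0,4.5],[0,0,0,0,0,0,4.5]],
])

```text
time: 5.43
ee_pos: [0.6428, -0.1778, 0.1944]
tcp_rot: [176.5, -1.3, 101.6]
wrist_force: [0.2, 0.6, 0.3]
opening: 0.0453
```

```bash
python3 snap.py 4 wrist top
```

```text
5.5333 [ 0.6427 -0.178   0.1944] [176.5064  -1.3828 101.0749] [-0.7494  0.4118  0.4866] [-0.455   0.1029 -0.2562 -0.0732 -0.0853  1.3147] [-16.6996  18.3682  21.4833  90.6653   2.8493  62.3287] 0.044701626348760355
```

View pics/wrist_4.png

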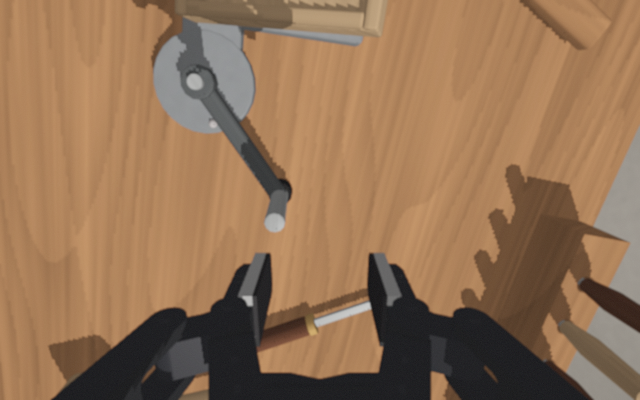

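View pics/top_4.png

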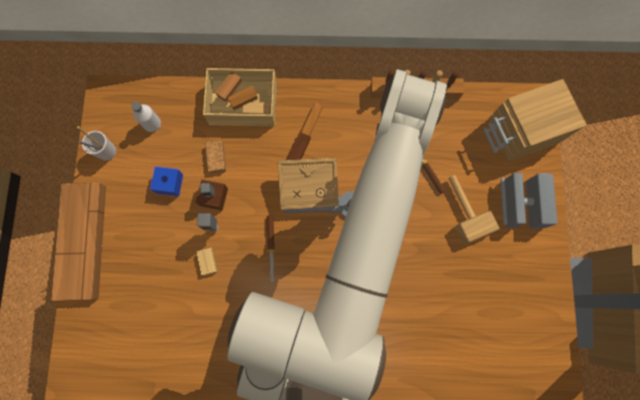

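```bash
cat > plan.py <<'E'
from h import *
from workcell import bot
np.set_printoptions(precision=4,suppress=True)
def plan(p,rpy):
    o=bot.get_obs();Rc=R.from_euler("xyz",o["tcp_rot"],degrees=True);Rt=R.from_euler("xyz",rpy,degrees=True)
    print("shift cm",Rc.inv().apply(np.array(p)-o["ee_pos"])*100,"turn",(Rc.inv()*Rt).as_rotvec(), "shift in target axes",Rt.inv().apply(np.array(p)-o["ee_pos"])*100)
E
python3 - <<'E'
from plan import *;import pickle
c=pickle.load(open("wrist_4.pkl","rb"))
p=onz(c,(275,222),.102);h=onz(c,(197,81),.04)
print(p,h,np.linalg.norm((p-h)[:2]),np.degrees(np.arctan2(*(p-h)[[1,0]])), onz(c,(284,190),.036))
plan([p[0],p[1],.15],[180,0,130])
E
```

```text
[ 0.6174 -0.196   0.102 ] [ 0.5343 -0.1088  0.04  ] 0.12046780506713299 -46.36940923649469 [ 0.6202 -0.1884  0.036 ]
shift cm [-1.3802 -3.0945  4.2253] turn [ 0.0658 -0.0082 -0.5054] shift in target axes [ 0.2548 -3.094   4.438 ]
```

servo_tool([
  [[0.06,0,0,0,0,0,4.5],[0,0,-0.105,0,0,0,4.5],[0,0,-0.105,0,0,0,4.5],[0,0,-0.105,0,0,0,4.5],[0,0,-0.105,0,-1,0,4.5],[0,0,0,0,-1,0,4.5],[0,0,0,0,-1,0,4.5],[0,0,0,0,0,0,4.5],[0,0,0,0,0,0,4.5]],
])

```text
time: 6.28
ee_pos: [0.6164, -0.1918, 0.1923]
tcp_rot: [179.7, -1.4, 124.1]
wrist_force: [0.6, -1.0, 0.7]
opening: 0.0451
```

```bash
python3 snap.py 5 wrist; python3 -c "
from plan import *
plan([.6174,-.196,.15],[180,0,125])"
```

```text
6.3333 [ 0.6165 -0.1918  0.1925] [179.7153  -1.4269 124.1617] [-0.0405  0.1675  0.7229] [ 0.4145  0.4521  0.6144  0.0519  0.02   -1.3236] [-17.7707  18.9882  22.1215  94.0812   1.104   38.062 ] 0.04464389491215502
shift cm [-0.501  -0.1817  4.2335] turn [ 0.0052 -0.0249 -0.0147] shift in target axes [-0.3931 -0.1664  4.2456]
```

View pics/wrist_5.png

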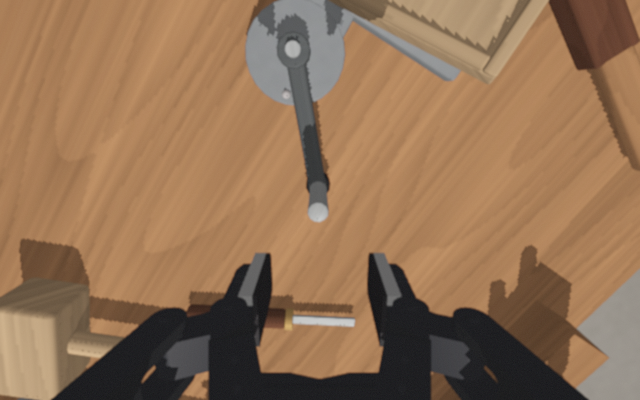

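servo_tool([
  [[0,-0.025,0,-0.4,-0.2,0,4.5],[0,0,0,0,0,2,4.5],[0,0,0,0,0,2.5,4.5],[0,0,0,0,0,2.5,4.5],[0,0,0,0,0,2.5,4.5],[0,0,0,0,0,2,4.5],[0,0,0,0,0,0,4.5],[0,0,0,0,0,0,4.5]],
])

```text
time: 7.0
ee_pos: [0.621, -0.1977, 0.0762]
tcp_rot: [179.5, 0.9, 123.5]
wrist_force: [0.6, 0.3, 0.7]
opening: 0.0451
```

```bash
python3 snap.py 6 wrist; python3 -c "
from plan import *
plan([.6174,-.196,.065],[180,0,125])"
```

```text
7.05 [ 0.6209 -0.1977  0.0761] [179.4628   0.8832 123.5309] [0.3737 0.5386 0.1077] [-0.0272 -0.2189  1.3305  0.7623  0.1572 -0.3561] [-17.6026  17.5695   7.5041  78.9097  -0.1359  38.8612] 0.04511212483947916
shift cm [ 0.3523 -0.2082  1.1072] turn [ 0.0092  0.0155 -0.0256] shift in target axes [ 0.3401 -0.1892  1.1144]
```

View pics/wrist_6.png

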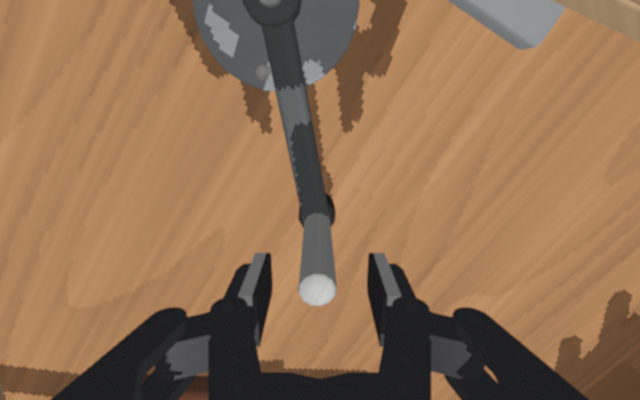

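servo_tool([
  [[0,0,0,0.3,-0.2,1,3.4],[0,0.015,0,0,0,0,2.4],[0,0,0,0,0,0,2.4],[0,0,0.05,0.1,-1,0,2.4],[0,0,0.05,0.2,-1,0,2.4],[0,0,0.05,0.3,-1,0,2.4],[0,0,0,0,0,0,2.4]],
])

```text
time: 7.63
ee_pos: [0.5943, -0.2083, 0.077]
tcp_rot: [178.8, 0.4, 114.5]
wrist_force: [0.6, 0.1, 0.3]
opening: 0.024
```

```bash
python3 snap.py 7 wrist; python3 -c "
from plan import *
plan([.553,-.2285,.065],[180,0,105])"
```

```text
7.6833 [ 0.5952 -0.2083  0.0773] [178.7911   0.4947 114.6956] [0.3566 0.3704 0.2586] [ 0.5823  0.8666  0.6796 -0.5058  0.1319 -1.9213] [-19.5071  14.4666   3.8313  78.1531   0.4882  45.7973] 0.02419784933189473
shift cm [-0.0642 -4.7032  1.1334] turn [0.0218 0.0068 0.1693] shift in target axes [-0.8617 -4.5988  1.2318]
```

View pics/wrist_7.png

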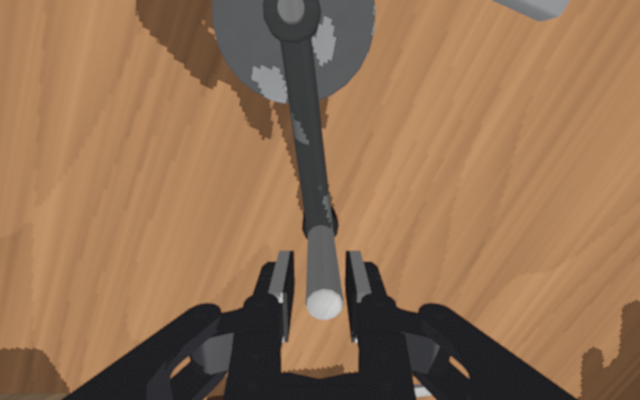

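servo_tool([
  [[0,0,0.05,0,-1,0.5,2.4],[0,0,0.05,0.1,-1,0.3,2.4],[0,0,0.05,0.1,-1,0.2,2.4],[0,0,0,0,-0.5,0,2.4],[0,0,0,0,-0.5,0,2.4]],
])

```text
time: 8.1
ee_pos: [0.5656, -0.2216, 0.0739]
tcp_rot: [177.8, 0.8, 106.4]
wrist_force: [-1.2, -0.8, 0.2]
opening: 0.0238
```

```bash
python3 snap.py 8 wrist; python3 -c "
from plan import *
plan([.553,-.2285,.065],[180,0,105])"
```

```text
8.15 [ 0.5648 -0.2218  0.0738] [177.8845   0.7932 106.4008] [ 0.7545 -0.5244  0.2274] [0.3171 0.7088 0.404  0.0839 0.0175 0.9228] [-21.7615  10.3365  -1.4303  76.0797   0.6836  51.8359] 0.02370404142890826
shift cm [-0.2979 -1.352   0.8397] turn [0.0371 0.0134 0.0247] shift in target axes [-0.3423 -1.3121  0.8848]
```

View pics/wrist_8.png

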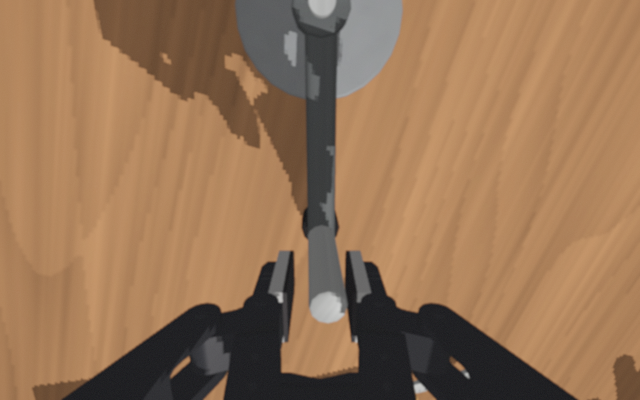

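servo_tool([
  [[0,0,0.03,0,-0.8,0,3.0],[0,0,0.03,0,-0.6,0,3.0],[0,0,0,0,-0.4,0,3.0],[0,0,0,0,-0.3,0,3.0],[0,0,0,0,0,0,3.0]],
])

```text
time: 8.57
ee_pos: [0.5456, -0.2268, 0.0737]
tcp_rot: [177.5, 0.6, 102.9]
wrist_force: [3.6, 0.8, -3.4]
opening: 0.03
```

```bash
python3 snap.py 9 wrist; python3 -c "
from plan import *
plan([.553,-.2285,.065],[180,0,100])"
```

```text
8.6167 [ 0.5456 -0.2268  0.0736] [177.5617   0.6375 102.9481] [ 5.5778  1.6117 -2.1673] [ 0.107   0.2754  0.2007  0.3547 -0.3351  0.0403] [-23.0192   7.9909  -4.1115  75.5497   0.9162  54.0379] 0.030164706994062315
shift cm [-0.3187  0.6502  0.8965] turn [0.0428 0.01   0.0517] shift in target axes [-0.2925  0.7038  0.8644]
```

View pics/wrist_9.png

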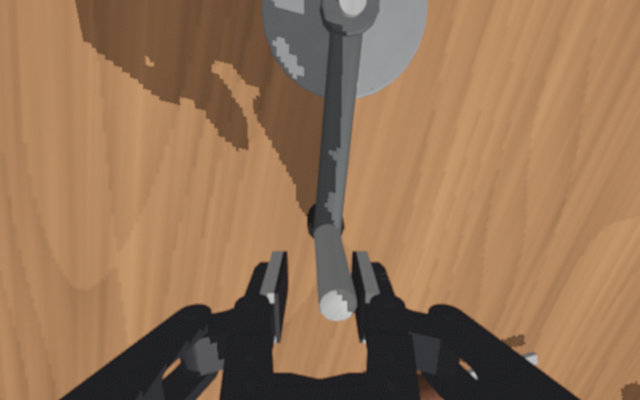

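servo_tool([
  [[0,0,0,0,0.4,0,4.5],[0,0,0,0,0,0,4.5],[0,0,0,0,0,0,4.5],[0,0,0,0,0,-2,4.5],[0,0,0,0,0,-3,4.5],[0,0,0,0,0,-3,4.5],[0,0,0,0,0,-3,4.5],[0.04,0,0,0,0,-3,5],[0,0,0,0,0,0,6]],
])

```text
time: 9.37
ee_pos: [0.5395, -0.2251, 0.2159]
tcp_rot: [-179.5, 0.4, 103.0]
wrist_force: [1.8, -1.1, 0.5]
opening: 0.0596
```

```bash
python3 snap.py 10 wrist side; python3 - <<'E'
import cv2
s=cv2.imread("pics/side_10.png");cv2.imwrite("pics/c10.png",cv2.resize(s[150:300,220:420],None,fx=4,fy=4,interpolation=2))
E
```

```text
9.4667 [ 0.5388 -0.2248  0.2111] [-179.4223    0.1998  103.0065] [ 0.8398  0.1867 -1.0963] [-0.1424  0.6032 -3.7634 -1.543   0.2339 -0.0492] [-22.4025   9.6886  13.0318  93.6983  -0.4976  54.5936] 0.059909727767542206
```

View pics/wrist_10.png

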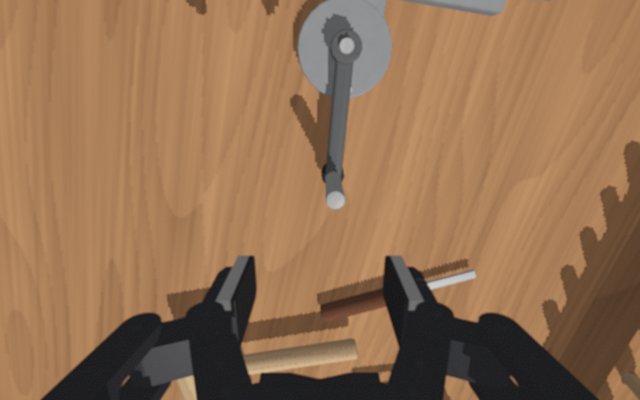

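View pics/c10.png

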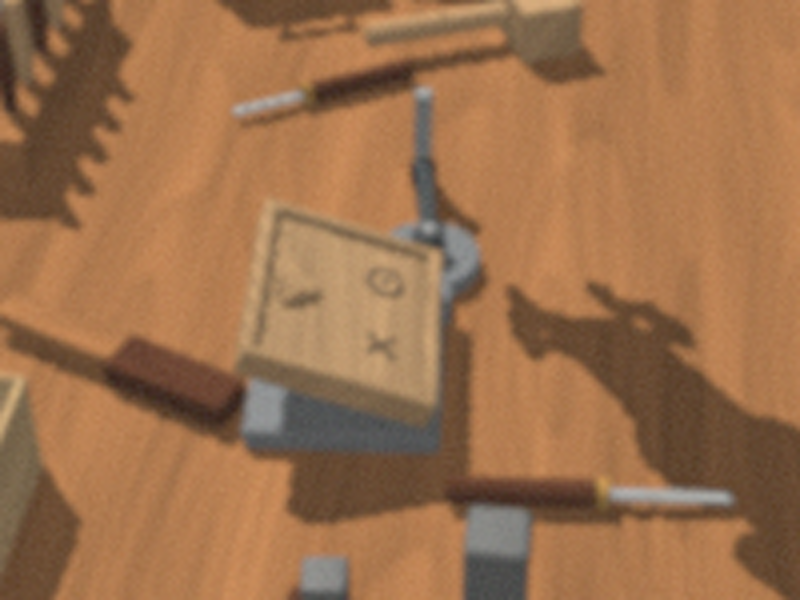

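```bash
python3 - <<'E'
from h import *;import pickle
c=pickle.load(open("wrist_10.pkl","rb"))
p=onz(c,(336,200),.102);h=onz(c,(347,45),.045)
print(p,h,np.degrees(np.arctan2(*(p-h)[[1,0]])))
# bar centre line at z=.036
a=onz(c,(343,90),.036);b=onz(c,(335,160),.036);print(np.degrees(np.arctan2(*(b-a)[[1,0]])))
E
```

```text
[ 0.55192139 -0.22837609  0.102     ] [ 0.5343707  -0.10930577  0.045     ] -81.61511115250411
-82.62091274512323
```

servo_tool([
  [[0,0,-0.11,0,0,-0.5,8.5],[0,0,-0.11,0,0,-0.5,8.5],[0,0,-0.11,0,0,-0.5,8.5],[0,0,-0.11,0,0,-0.5,8.5],[0,0,-0.11,0,0,-0.5,8.5],[0,0,-0.11,0,0,-0.5,8.5],[0,0,-0.11,0,0,-0.5,8.5],[0,0,-0.11,0,0,-0.5,8.5],[0,0,-0.11,0,0,0,8.5],[0,0,-0.11,0,0,0,8.5],[0,0,-0.11,0,0,0,8.5],[0,0,-0.11,0,0,0,8.5]],
])

```text
time: 10.47
ee_pos: [0.5338, -0.2233, 0.2333]
tcp_rot: [179.6, -1.9, -177.9]
wrist_force: [-0.4, -0.4, -0.9]
opening: 0.0848
```

```bash
python3 snap.py 11;python3 -c "
from plan import *
plan([.554,.333,.25],[180,0,180])"
```

```text
10.4667 [ 0.5338 -0.2233  0.2333] [ 179.6329   -1.8785 -177.9161] [-0.4071 -0.3556 -0.8625] [ -0.0919   0.273   -1.9872  -0.7083   0.0423 -79.1873] [-22.4775  11.0251  17.0122  97.8483  -0.4468 -24.5481] 0.0848218699711239
shift cm [-3.985  55.5266 -1.4461] turn [ 0.0058 -0.0329  0.0363] shift in target axes [-2.0204 55.6265 -1.6702]
```

servo_tool([
  [[0,-0.03,0.035,0,3,-0.2,8.5],[0,0,0,-0.2,4,-0.2,8.5],[0,0,0,-0.2,4,-0.2,8.5],[0,0,0,-0.2,4,-0.2,8.5],[0,0,0,-0.2,4,-0.2,8.5],[0,0,0,-0.2,4,-0.2,8.5],[0,0,0,-0.2,4,-0.2,8.5],[0,0,0,-0.2,4,-0.2,8.5],[0,0,0,-0.2,4,-0.2,8.5],[0,0,0,-0.2,4,0,8.5],[0,0,0,-0.2,3,0,8.5],[0,0,0,0,0,0,8.5]],
])

```text
time: 11.47
ee_pos: [0.5419, 0.212, 0.232]
tcp_rot: [179.6, -1.7, -179.7]
wrist_force: [-0.4, 0.6, 0.0]
opening: 0.0849
```

```bash
python3 snap.py 12 wrist;python3 -c "
from plan import *
plan([.554,.333,.25],[180,0,180])"
```

```text
11.5167 [0.5417 0.2101 0.2317] [ 179.6392   -1.7397 -179.7069] [ 0.6307  0.3191 -0.9222] [-3.5258 -1.3615 -0.944   0.8279 -0.7829 -2.2133] [20.7354 10.9525 16.758  97.3097  0.9456 20.4354] 0.08496718300192065
shift cm [-1.2334 12.2934 -1.7882] turn [ 0.0062 -0.0304  0.005 ] shift in target axes [-1.2266 12.2884 -1.8273]
```

View pics/wrist_12.png

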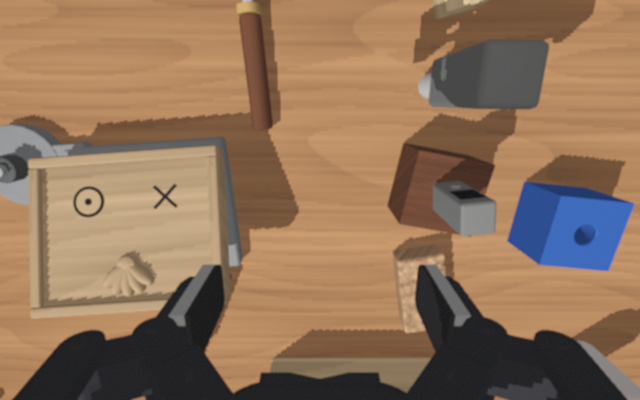

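```bash
python3 - <<'E'
import cv2
s=cv2.imread("pics/wrist_12.png");cv2.imwrite("pics/c12.png",cv2.resize(s[130:270,380:560],None,fx=4,fy=4,interpolation=2))
cv2.imwrite("pics/c12b.png",cv2.resize(s[130:330,20:250],None,fx=3,fy=3,interpolation=2))
E
```

```text
(no output)
```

View pics/c12.png

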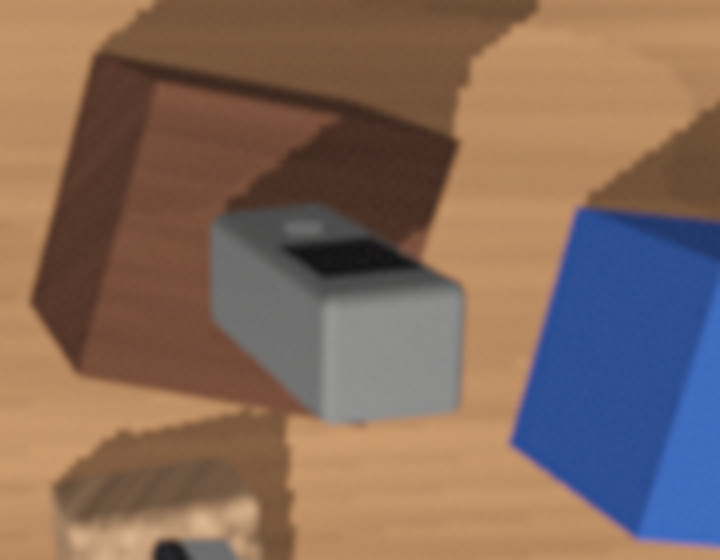

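View pics/c12b.png

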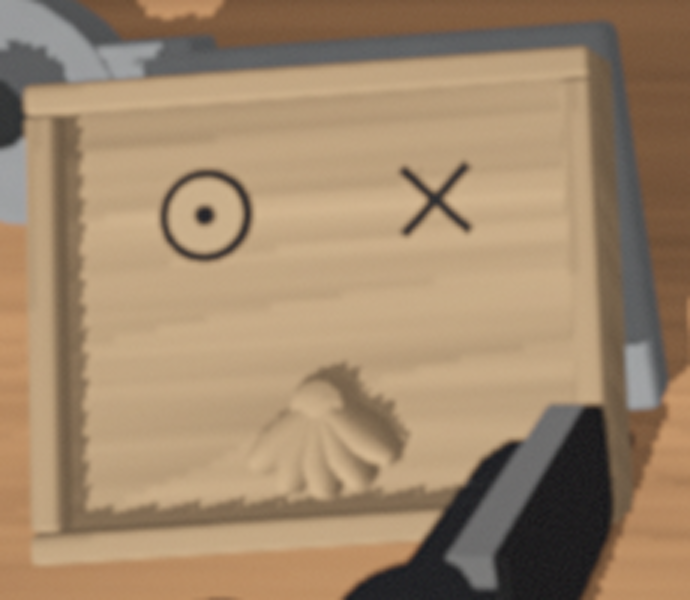

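```bash
python3 - <<'E'
from h import *;import pickle
np.set_printoptions(precision=4,suppress=True)
c=pickle.load(open("wrist_12.pkl","rb"))
f=lambda x,y:((x+.5)/4-.5+380,(y+.5)/4-.5+130)
g=lambda x,y:((x+.5)/3-.5+20,(y+.5)/3-.5+130)
P=[onz(c,f(*p),.132) for p in [(325,298),(460,290),(458,408),(328,420)]]
print(np.array(P),np.mean(P,0))
for i in range(4):
    d=P[(i+1)%4]-P[i];print(np.linalg.norm(d),np.degrees(np.arctan2(d[1],d[0]))%90)
for p in [(157,75),(455,140),(80,373)]: print("holder",onz(c,f(*p),.062))
print("dot",onz(c,g(205,215),.0677),"cross",onz(c,g(436,199),.0677))
for p,z in [((25,92),.058),((588,48),.058),((33,563),.109)]:print(onz(c,g(*p),z))
E
```

```text
[[0.5404 0.3194 0.132 ]
 [0.5387 0.3451 0.132 ]
 [0.5629 0.3484 0.132 ]
 [0.5655 0.3231 0.132 ]] [0.5519 0.334  0.132 ]
0.02572846242969365 3.7242429802586656
0.024412380236372058 7.787679054221761
0.025400702994903934 5.852228614869375
0.025379168132335855 8.41434060728588
holder [0.5073 0.3045 0.062 ]
holder [0.5225 0.3769 0.062 ]
holder [0.5816 0.2918 0.062 ]
dot [ 0.5583 -0.0102  0.0677] cross [0.5528 0.064  0.0677]
[ 0.5206 -0.0663  0.058 ]
[0.506  0.1134 0.058 ]
[ 0.6579 -0.0551  0.109 ]
```

```bash
python3 -c "
from plan import *
plan([.552,.334,.20],[180,0,-174])"
```

```text
shift cm [-1.1858 12.363   3.2161] turn [ 0.0078 -0.03   -0.0997] shift in target axes [-2.3159 12.2132  3.1727]
```

servo_tool([
  [[0,-0.03,0,-0.3,2.5,0,8.5],[0,0,0,-0.3,3,0,8.5],[0,0,0,-0.3,3,0,8.5],[0,0,0,-0.3,2.3,0,8.5],[0,0,-0.1,0,1.2,0,8.5],[0,0,0,0,0,1.5,8.5],[0,0,0,0,0,1.5,8.5],[0,0,0,0,0,0,8.5]],
])

```text
time: 12.18
ee_pos: [0.5528, 0.3271, 0.1922]
tcp_rot: [-180.0, -0.5, -174.0]
wrist_force: [-0.2, -0.5, -0.3]
opening: 0.0847
```

```bash
python3 snap.py 13 wrist;python3 -c "
from plan import *
plan([.552,.334,.20],[180,0,-174])"
```

```text
12.2333 [0.553  0.3269 0.1935] [-179.992    -0.4747 -174.0229] [-0.4349  0.6137 -1.1815] [-0.1929 -0.777   2.6764  1.5183  0.0761  0.4995] [30.5087 17.9458 20.937  93.4264  0.1898 24.5308] 0.08506770177838599
shift cm [ 0.0285  0.7128 -0.65  ] turn [-0.0001 -0.0083 -0.0004] shift in target axes [ 0.0229  0.7129 -0.6501]
```

View pics/wrist_13.png

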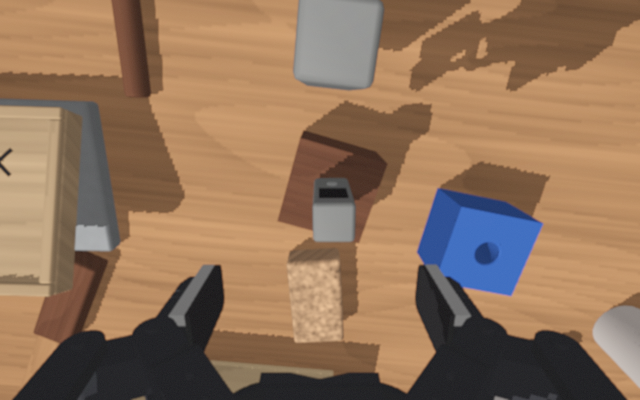

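```bash
python3 - <<'E'
from plan import *;import pickle
c=pickle.load(open("wrist_13.pkl","rb"))
P=[onz(c,p,.132) for p in [(313,202),(353,200),(354,240),(314.5,241)]]
print(np.array(P),np.mean(P,0))
for i in range(4):
    d=P[(i+1)%4]-P[i];print(np.linalg.norm(d),np.degrees(np.arctan2(d[1],d[0]))%90)
m=np.mean(P,0);plan([m[0],m[1],.088],[180,0,-174])
E
```

```text
[[0.5397 0.3202 0.132 ]
 [0.5357 0.3454 0.132 ]
 [0.5631 0.3498 0.132 ]
 [0.5666 0.3238 0.132 ]] [0.5513 0.3348 0.132 ]
0.02552418055295559 9.020128852326735
0.027816275865703805 9.073769800411272
0.026166360574932615 7.6149628517396195
0.027181410764631878 7.737848778436216
shift cm [ 0.0005  0.7989 10.5501] turn [-0.0001 -0.0083 -0.0004] shift in target axes [ 0.0876  0.7975 10.5499]
```

servo_tool([
  [[0,0,-0.04,0,0.7,0,8.5],[0,0,0,0,0,2,8.5],[0,0,0,0,0,2,8.5],[0,0,0,0,0,2,8.5],[0,0,0,0,0,1.5,8.5],[0,0,0,0,0,0,8.5],[0,0,0,0,0,0,8.5]],
])

```text
time: 12.82
ee_pos: [0.5539, 0.3269, 0.1212]
tcp_rot: [180.0, -0.3, -172.1]
wrist_force: [0.8, -0.3, 1.3]
opening: 0.0852
```

```bash
python3 snap.py 14 wrist;python3 -c "
from plan import *
plan([.5513,.3348,.088],[180,0,-171.8])"
```

```text
12.8667 [0.554  0.3269 0.1213] [ 179.9723   -0.283  -172.1217] [ 0.328  -0.7337  0.4126] [ 0.2851 -0.1099  0.9389 -0.0207  0.1203  0.1772] [30.4861 17.3435 12.2197 85.1267  0.1343 22.6075] 0.08489162178588688
shift cm [0.1464 0.8141 3.3339] turn [ 0.0005 -0.0049 -0.0056] shift in target axes [0.1583 0.8166 3.3327]
```

View pics/wrist_14.png

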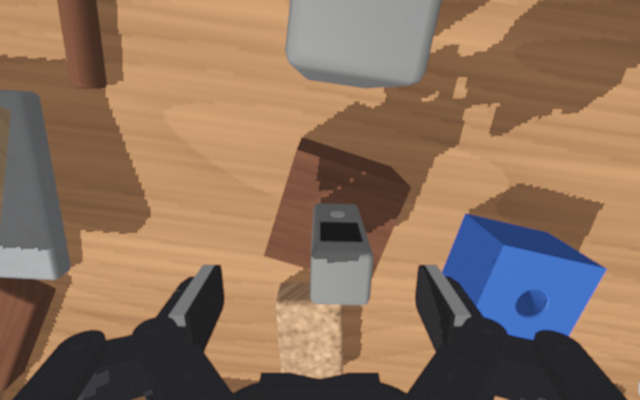

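servo_tool([
  [[0,0,0,0.1,0.6,0,8.5],[0,0,0,0,0.3,0.6,8.5],[0,0,0,0,0,1.2,8.5],[0,0,0,0,0,1.2,8.5],[0,0,0,0,0,0.5,8.5],[0,0,0,0,0,0,8.5]],
])

```text
time: 13.37
ee_pos: [0.5533, 0.3373, 0.0877]
tcp_rot: [179.8, 0.0, -172.2]
wrist_force: [0.4, -0.4, 0.2]
opening: 0.085
```

```bash
python3 snap.py 15 wrist;python3 -c "
from plan import *
plan([.5513,.3348,.088],[180,0,-171.8])"
```

```text
13.4167 [0.5532 0.3373 0.088 ] [ 179.8322    0.0389 -172.1583] [-0.1429  0.7939 -0.6673] [-0.1689 -0.3733  1.1654  0.9382  0.0115  0.0466] [31.3066 17.8643  9.191  81.2243  0.1385 23.465 ] 0.084978364611513
shift cm [ 0.2269 -0.2186 -0.0009] turn [ 0.0029  0.0007 -0.0063] shift in target axes [ 0.2283 -0.2172 -0.0001]
```

View pics/wrist_15.png

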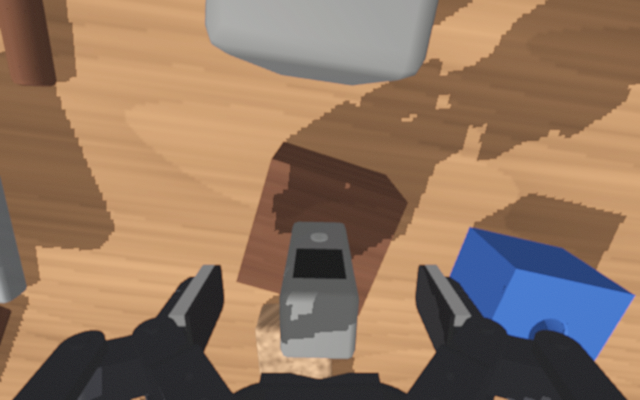

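servo_tool([
  [[0,0,0,0.2,-0.2,0,6],[0,0,0,0,-0.1,0,4],[0,0,0,0,0,0,2.6],[0,0,0,0,0,0,2],[0,0,0,0,0,0,2],[0,0,0,0,0,0,2],[0,0,0,0,0,0,2]],
], force=50)

```text
time: 14.0
ee_pos: [0.5517, 0.3338, 0.089]
tcp_rot: [179.8, 0.1, -172.2]
wrist_force: [-0.1, 0.5, -1.7]
opening: 0.0273
```

```bash
python3 snap.py 16 wrist
```

```text
14.05 [0.5517 0.3338 0.0889] [ 179.787     0.0768 -172.1615] [ 0.0387  1.137  -0.6957] [ 0.0167  0.0719  0.0193  0.0151 -0.0449  0.0082] [31.1029 17.3605  8.668  81.1528  0.1653 23.2644] 0.02735192611670094
```

View pics/wrist_16.png

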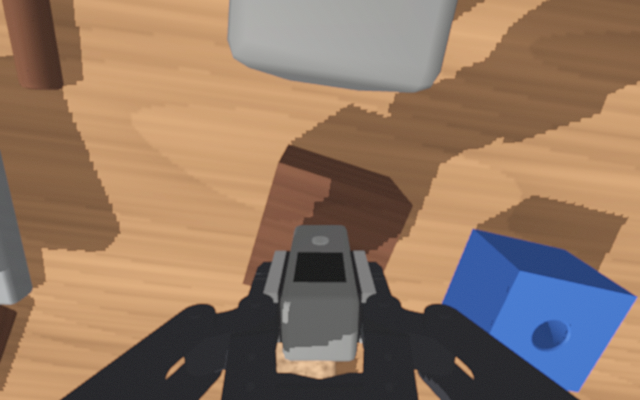

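servo_tool([
  [[0,0,0,0,0,-1,2],[0,0,0,0,0,-1.5,2],[0,0,0,0,0,-2,2],[0,0,0,0,0,-2,2],[0,0,0,0,0,-2,2],[0,0,0,0,0,-2,2],[0,0,0,0,0,-2,2],[0,0,0,0,0,-2,2],[0,0,0,0,0,-1,2],[0,0,0,0,0,0,2]],
])

```text
time: 14.88
ee_pos: [0.5506, 0.3327, 0.2555]
tcp_rot: [179.8, 0.1, -172.1]
wrist_force: [0.4, 0.3, -1.0]
opening: 0.0274
```

```bash
python3 snap.py 17 wrist side; python3 - <<'E'
import cv2
s=cv2.imread("pics/side_17.png");cv2.imwrite("pics/c17.png",cv2.resize(s[150:350,220:420],None,fx=3,fy=3,interpolation=2))
E
```

```text
14.9833 [0.5504 0.3326 0.2531] [ 179.8225   -0.0001 -172.1349] [ 0.5031  0.235  -2.2233] [-0.0259  0.7457 -2.4675 -0.9513  0.0419  0.0065] [31.0727 19.1618 29.1548 99.9231  0.1632 23.2077] 0.027272778456386596
```

View pics/wrist_17.png

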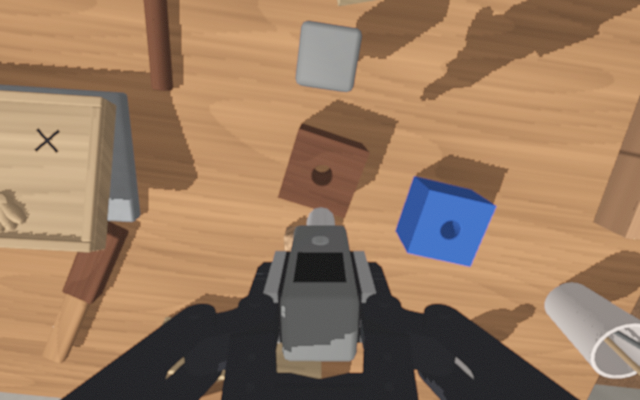

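View pics/c17.png

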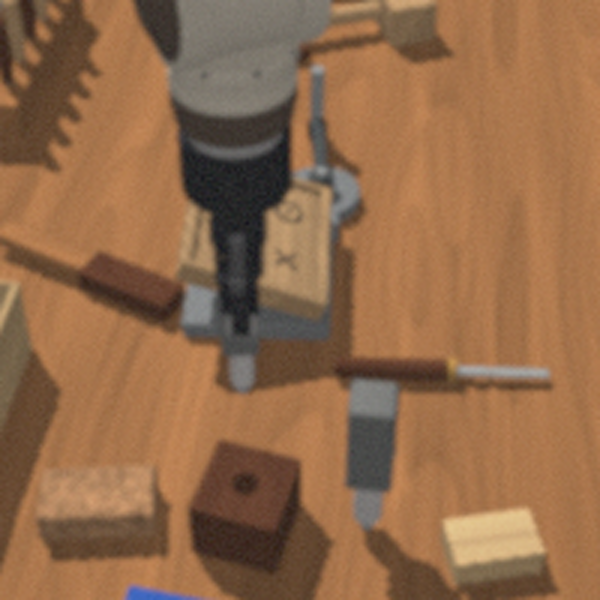

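```bash
python3 - <<'E'
from plan import *;import pickle
c=pickle.load(open("wrist_17.pkl","rb"))
o=bot.get_obs();Rc=R.from_euler("xyz",o["tcp_rot"],degrees=True)
for q in [(0,0,.0819),(0,.004,.072),(0.004,0,.0679),(0,0.004,.0679),(0,.009,.067),(0.009,0,.067),(0,.009,.0269),(0.014,.014,.0269),(0.014,-.014,.0269),(0.014,.014,-.043),(-0.014,.014,-.043)]:
    print(q,proj(c,o["ee_pos"]+Rc.apply(q)))
s=cv2.imread("pics/wrist_17.png");cv2.imwrite("pics/c17b.png",cv2.resize(s[190:370,250:390],None,fx=4,fy=4*.8,interpolation=2))
E
```

```text
(0, 0, 0.0819) [321.3036 208.5653]
(0, 0.004, 0.072) [327.1624 213.3874]
(0.004, 0, 0.0679) [321.4002 209.9583]
(0, 0.004, 0.0679) [327.2887 215.5017]
(0, 0.009, 0.067) [334.7139 215.9729]
(0.009, 0, 0.067) [321.4147 203.3714]
(0, 0.009, 0.0269) [337.7217 241.4234]
(0.014, 0.014, 0.0269) [347.2345 218.2113]
(0.014, -0.014, 0.0269) [296.3037 218.2285]
(0.014, 0.014, -0.043) [362.6158 290.3108]
(-0.014, 0.014, -0.043) [359.6863 354.3327]
```

View pics/c17b.png

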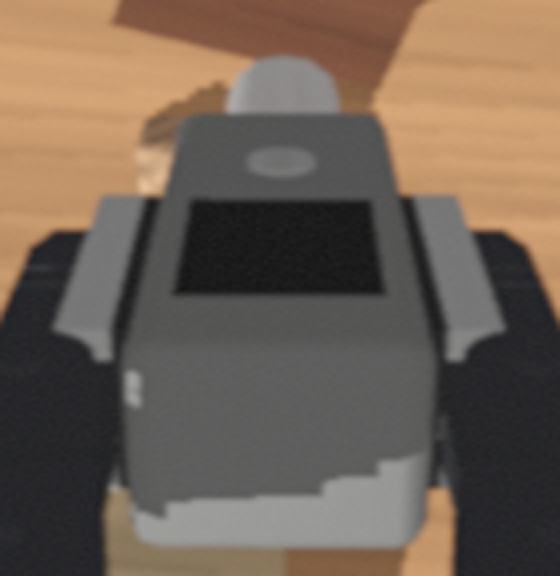

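```bash
python3 - <<'E'
from plan import *;import pickle
c=pickle.load(open("side_17.pkl","rb"))
s=cv2.imread("pics/side_17.png");cv2.imwrite("pics/c17c.png",cv2.resize(s[240:290,270:330],None,fx=10,fy=10,interpolation=2))
o=bot.get_obs();Rc=R.from_euler("xyz",o["tcp_rot"],degrees=True)
for q in [(0,0,.0819),(0,0,.0679),(.009,0,.0679),(-.009,0,.0679),(.014,.014,.0269),(-.014,.014,.0269)]:
    p=proj(c,o["ee_pos"]+Rc.apply(q));print(q,p,(p-[270,240]+.5)*10-.5)
E
```

```text
(0, 0, 0.0819) [301.6536 281.0103] [321.036  414.6029]
(0, 0, 0.0679) [301.4881 277.0011] [319.3806 374.5113]
(0.009, 0, 0.0679) [305.3526 276.9396] [358.0265 373.8963]
(-0.009, 0, 0.0679) [297.6225 277.0626] [280.7248 375.1264]
(0.014, 0.014, 0.0269) [307.1551 269.3074] [376.0508 297.5741]
(-0.014, 0.014, 0.0269) [294.6446 269.5033] [250.9459 299.5335]
```

View pics/c17c.png

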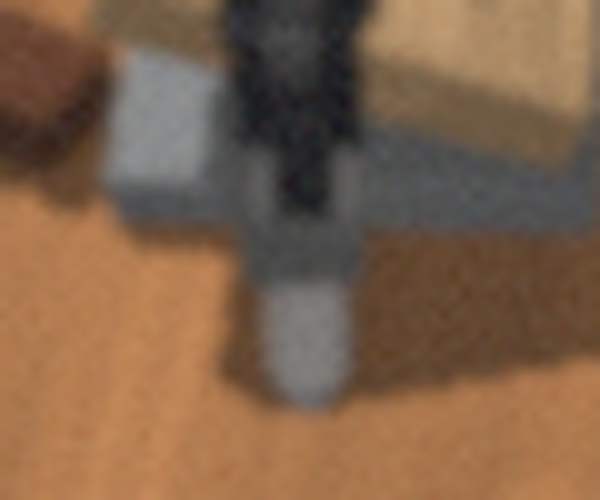

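```bash
cat > tgt.py <<'E'
from plan import *
import sys
psi=np.radians(4.6);a=np.radians(20)
n=np.array([-np.sin(a)*np.cos(psi),-np.sin(a)*np.sin(psi),np.cos(a)])
rpy=[180,20,-175.4];Rt=R.from_euler("xyz",rpy,degrees=True)
tip=np.array([-.0027,0,.0812])
dot=np.array([.558,-.009,.0677])
def go(h,dot=dot):
    p=dot+n*h-Rt.apply(tip);print("target",p);plan(p,rpy)
    o=bot.get_obs();Rc=R.from_euler("xyz",o["tcp_rot"],degrees=True)
    t=o["ee_pos"]+Rc.apply(tip);print("tip now",t,"height over face",(t-dot)@n,"in-plane (downslope x,y) mm",Rt.inv().apply(t-dot)*1e3,o["wrist_force"],o["wrist_force"]@n,"z ang",np.degrees(np.arccos(-Rc.apply([0,0,1])@n)))
if __name__=="__main__": go(float(sys.argv[1]))
E
python3 tgt.py 0.08
```

```text
target [ 0.5005 -0.0136  0.2183]
shift cm [  9.6783 -33.6256   3.3808] turn [ 0.013  -0.3491  0.0559] shift in target axes [  8.4727 -34.1116   0.6248]
tip now [0.553  0.3332 0.1719] height over face 0.09022802510003078 in-plane (downslope x,y) mm [-56.7742 341.5209 -90.228 ] [ 0.5031  0.235  -2.2233] -2.26717013280847 z ang 20.010923010221003
```

servo_tool([
  [[0,0,0,0.5,-2,0,2],[0,0,0,1,-3.2,0,2],[0,0,0,1,-3.2,0,2],[0,0,0,1,-3.2,0,2],[0,0,0,1,-3.2,0,2],[0,0,0,1,-3.2,0,2],[0,0,0,1,-3.2,0,2],[0,0,0,1,-3.2,0,2],[0,0,0,1,-3.2,0,2],[0,0,0,1,-3.2,0,2],[0,0,0,0.5,-2,0,2],[0,0,0,0,0,0,2]],
])

```text
time: 15.98
ee_pos: [0.4874, -0.0198, 0.2349]
tcp_rot: [-180.0, -1.3, -171.8]
wrist_force: [-0.2, -0.6, -2.1]
opening: 0.0275
```

```bash
python3 tgt.py 0.08
```

```text
target [ 0.5005 -0.0136  0.2183]
shift cm [-1.4264  0.4264  1.6278] turn [ 0.0094 -0.3718  0.062 ] shift in target axes [-0.7097  0.5108  2.0252]
tip now [ 0.4882 -0.0198  0.1536] height over face 0.10482270924464429 in-plane (downslope x,y) mm [  36.7914   -5.1192 -104.8227] [-0.1829 -0.5807 -2.1355] -1.9284865468451433 z ang 21.30677482146043
```

servo_tool([
  [[0,-0.1,0.02,0,0,0,2],[0,-0.11,0.02,0,0,0,2],[0,-0.11,0.02,0,0.2,0,2],[0,-0.05,0,-0.3,0.2,0,2],[0,0,0,-0.2,0.1,0,2],[0,0,0,0,0,0,2],[0,0,0,0,0,0,2]],
])

```text
time: 16.57
ee_pos: [0.4896, -0.0151, 0.2227]
tcp_rot: [179.3, 19.5, -175.8]
wrist_force: [-0.1, 0.4, -0.3]
opening: 0.0273
```

```bash
python3 tgt.py 0.08;python3 snap.py 18 wrist side
```

```text
target [ 0.5005 -0.0136  0.2183]
shift cm [-0.8869  0.0627  0.7853] turn [ 0.0098 -0.0095 -0.007 ] shift in target axes [-0.8798  0.0643  0.7931]
tip now [ 0.5191 -0.012   0.147 ] height over face 0.08791270254432651 in-plane (downslope x,y) mm [  9.5705   0.1337 -87.9127] [-0.101   0.4092 -0.2622] -0.22323126047599917 z ang 0.7822430918607537
16.6667 [ 0.4902 -0.0152  0.2228] [ 179.298    19.4472 -175.8203] [-0.5385  0.2806 -0.9963] [-0.1414  0.3239  0.3765 -0.3433 -0.0174 -0.0025] [ -3.7031 -23.0481 -18.045   75.8171   3.3132  -7.4429] 0.027317168592209718
```

View pics/wrist_18.png

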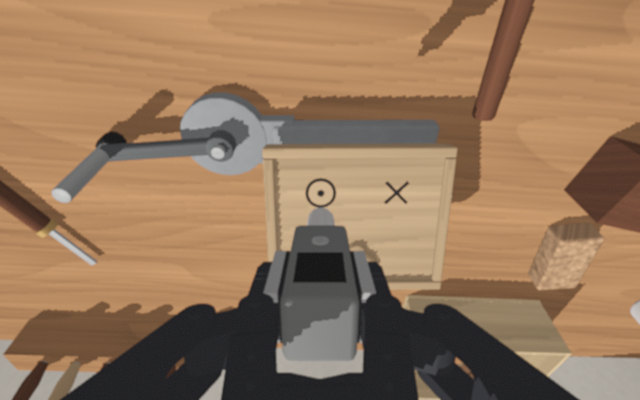

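View pics/side_18.png

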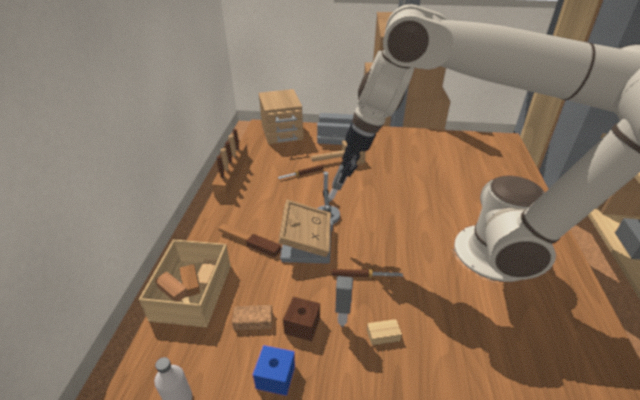

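```bash
python3 - <<'E'
from tgt import *;import pickle
s=cv2.imread("pics/wrist_18.png")
cr=s[180:207,305:337];g=cv2.cvtColor(cr,6)
cv2.imwrite("pics/c18.png",cv2.resize(s[140:300,250:470],None,fx=3.5,fy=3.5,interpolation=2))
sub=g[8:19,10:22].astype(float);w=np.clip(sub.max()*.75-sub,0,None);yy,xx=np.mgrid[188:199,315:327]
u=((w*xx).sum()/w.sum(),(w*yy).sum()/w.sum());print(u)
c=pickle.load(open("wrist_18.pkl","rb"))
oo,d=ray(c,u);P0=np.array([.5583,-.009,.0677]);print(onz(c,u,.0677))
print("tip-axis on face proj px", proj(c,bot.get_obs()["ee_pos"]+Rt.apply(tip)))
# panel edges yaw from rim corners at lower edge z .058
E
```

```text
(np.float64(320.34617501375897), np.float64(192.83544303797467))
[ 0.559  -0.0088  0.0677]
tip-axis on face proj px [320.2709 215.1955]
```

View pics/c18.png

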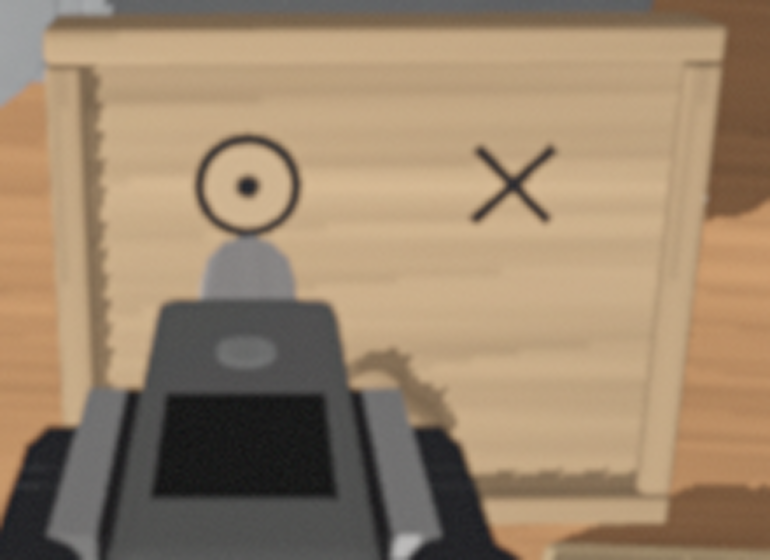

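```bash
sed -i 's/dot=np.array(\[.558,/dot=np.array([.5585,/' tgt.py; python3 tgt.py 0.02
```

```text
target [ 0.5215 -0.012   0.1619]
shift cm [-0.9382  0.0118  6.7898] turn [ 0.0098 -0.0096 -0.007 ] shift in target axes [-0.8733  0.0719  6.7981]
tip now [ 0.5196 -0.0121  0.1471] height over face 0.08796269027080891 in-plane (downslope x,y) mm [  9.51     0.0588 -87.9627] [-0.5385  0.2806 -0.9963] -0.7603539238693606 z ang 0.785240566804239
```

servo_tool([
  [[0.01,-0.01,-0.007,-0.4,0,0.5,2],[0,0,0,-0.3,0,1.2,2],[0,0,0,-0.2,0,1.3,2],[0,0,0,0,0,1.3,2],[0,0,0,0,0,1.3,2],[0,0,0,0,0,0.6,2],[0,0,0,0,0,0,2],[0,0,0,0,0,0,2]],
])

```text
time: 17.33
ee_pos: [0.5254, -0.0118, 0.1587]
tcp_rot: [-179.9, 19.5, -175.2]
wrist_force: [-0.1, 0.0, -2.0]
opening: 0.0271
```

```bash
python3 tgt.py 0.01
```

```text
target [ 0.5249 -0.0117  0.1525]
shift cm [0.2555 0.0141 0.5717] turn [-0.0007 -0.0083  0.0028] shift in target axes [0.2603 0.013  0.5695]
tip now [ 0.555  -0.0095  0.0831] height over face 0.015675674302079064 in-plane (downslope x,y) mm [ -1.9281  -0.1808 -15.6757] [-0.0803  0.0227 -2.0433] -1.89330951592881 z ang 0.47763245889925987
```

servo_tool([
  [[0,-0.008,0,0.15,0,0.2,2],[0,0,0,0.1,0,0.1,2],[0,0,0,0,0,0,2],[0,0,0,0,0,0,2]],
])

```text
time: 17.67
ee_pos: [0.5244, -0.0119, 0.156]
tcp_rot: [-179.9, 20.1, -175.2]
wrist_force: [0.9, 0.3, -1.1]
opening: 0.0275
```

```bash
python3 tgt.py 0.0; python3 snap.py 19 side top wrist; python3 - <<'E'
import cv2
s=cv2.imread("pics/side_19.png");cv2.imwrite("pics/c19.png",cv2.resize(s[180:280,270:370],None,fx=6,fy=6,interpolation=2))
s=cv2.imread("pics/top_19.png");cv2.imwrite("pics/c19t.png",cv2.resize(s[140:230,265:385],None,fx=6,fy=6,interpolation=2))
s=cv2.imread("pics/wrist_19.png");cv2.imwrite("pics/c19w.png",cv2.resize(s[100:300,200:440],None,fx=3,fy=3,interpolation=2))
E
```

```text
target [ 0.5283 -0.0114  0.1431]
shift cm [0.0746 0.0182 1.3439] turn [-0.0009  0.0016  0.003 ] shift in target axes [0.0725 0.0168 1.344 ]
tip now [ 0.5547 -0.0095  0.0806] height over face 0.013444548502770576 in-plane (downslope x,y) mm [ -0.856   -0.2318 -13.4445] [ 0.9124  0.2979 -1.0951] -1.3482465840809623 z ang 0.10543715469715524
17.8167 [ 0.5245 -0.0119  0.156 ] [-179.8878   20.0929 -175.2201] [-0.6178  0.0588 -1.3504] [ 0.0016  0.1603 -0.1135 -0.0287  0.0339 -0.0868] [ -2.6173 -19.752  -23.3018  66.4977   2.4236  -6.9509] 0.027375725794991812
```

View pics/c19.png

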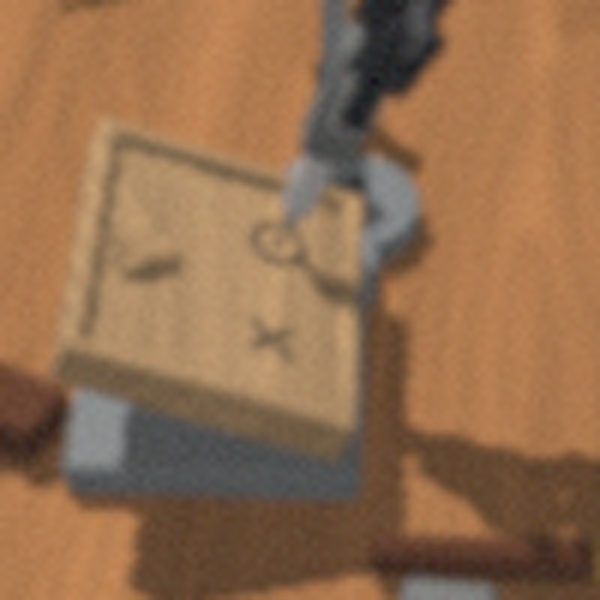

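View pics/c19t.png

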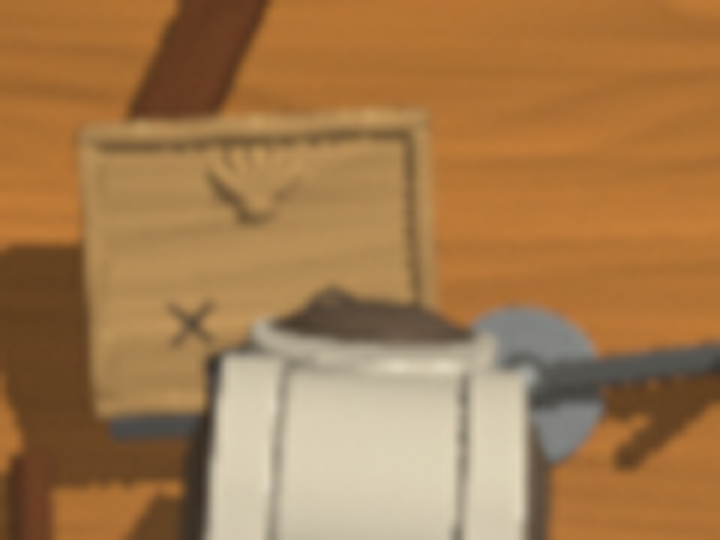

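View pics/c19w.png

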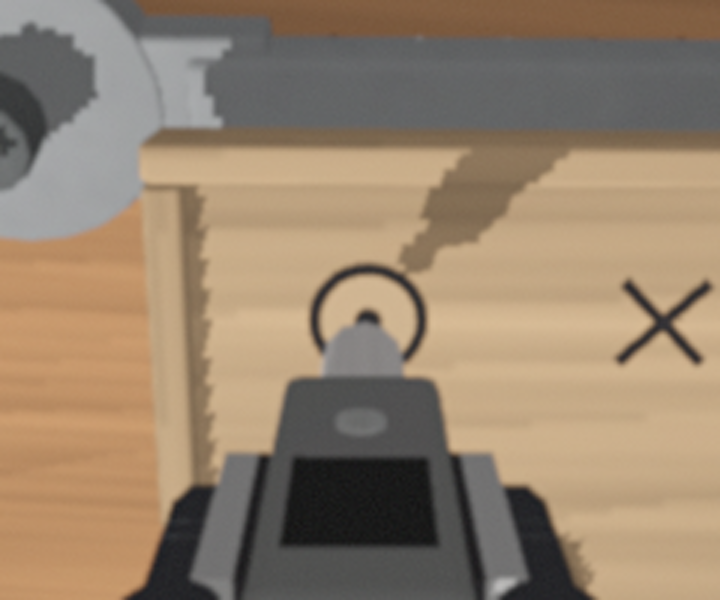

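```bash
python3 - <<'E'
from tgt import *;import pickle
c=pickle.load(open("side_19.pkl","rb"))
f=lambda p:((p-[270,180])+.5)*6-.5
for h in (0,.0134): print(h,f(proj(c,dot+n*h)))
for d in ([.001,0,0],[0,.001,0]): print(f(proj(c,dot+n*.0134+Rt.apply(d)))-f(proj(c,dot+n*.0134)))
t=bot.get_obs()["ee_pos"]+Rt.apply(tip); print("tip",f(proj(c,t)),"nose end",f(proj(c,t+n*.014)))
w=pickle.load(open("wrist_19.pkl","rb"));g=lambda p:((p-[200,100])+.5)*3-.5
print(g(proj(w,dot)),g(proj(w,t)))
s=cv2.imread("pics/side_19.png");cv2.imwrite("pics/c19z.png",cv2.resize(s[195:230,300:345],None,fx=16,fy=16,interpolation=2))
E
```

```text
0 [279.1051 243.541 ]
0.0134 [287.7295 225.476 ]
[1.7951 0.5401]
[-0.0741  1.2323]
tip [286.3155 224.7512] nose end [295.435  205.6248]
[366.3986 318.8904] [365.8717 340.755 ]
```

View pics/c19z.png

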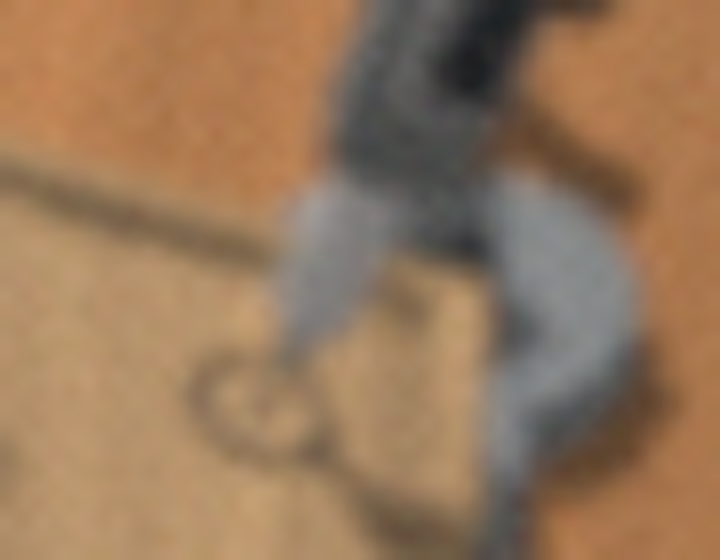

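servo_tool([
  [[0,0,0,0.05,0.06,0.2,2],[0,0,0,0.03,0.04,0.3,2],[0,0,0,0,0,0.2,2],[0,0,0,0,0,0,2],[0,0,0,0,0,0,2]],
])

```text
time: 18.23
ee_pos: [0.5264, -0.0107, 0.149]
tcp_rot: [-179.9, 20.1, -175.2]
wrist_force: [1.0, 0.3, -1.3]
opening: 0.0274
```

```bash
python3 tgt.py 0.0
```

```text
target [ 0.5283 -0.0114  0.1431]
shift cm [ 0.0294 -0.0872  0.6181] turn [-0.001   0.0026  0.0029] shift in target axes [ 0.0276 -0.0879  0.6181]
tip now [ 0.5568 -0.0083  0.0737] height over face 0.006187882103660453 in-plane (downslope x,y) mm [-0.4837  0.8031 -6.1879] [ 0.9596  0.2999 -1.2853] -1.5431776765578855 z ang 0.15837123974369155
```

servo_tool([
  [[0,0,0,0,0,0.15,2],[0,0,0,0,0,0.1,2],[0,0,0,0,0,0,2]],
])

```text
time: 18.48
ee_pos: [0.5273, -0.0106, 0.1463]
tcp_rot: [-179.9, 20.1, -175.2]
wrist_force: [-0.7, 0.0, -1.8]
opening: 0.0274
```

```bash
python3 tgt.py 0.0|tail -1; python3 snap.py 20 wrist;python3 tgt.py 0.0|tail -1; python3 - <<'E'
import cv2
s=cv2.imread("pics/wrist_20.png");cv2.imwrite("pics/c20w.png",cv2.resize(s[150:270,240:400],None,fx=5,fy=5,interpolation=2))
E
```

```text
tip now [ 0.5577 -0.0082  0.071 ] height over face 0.0033415625550769013 in-plane (downslope x,y) mm [-0.4643  0.8154 -3.3416] [-0.6635  0.0323 -1.773 ] -1.440734050588489 z ang 0.1498358211134972
18.5333 [ 0.5273 -0.0106  0.1464] [-179.8785   20.1389 -175.2183] [ 0.965   0.5284 -1.6574] [ 0.0167 -0.075   0.1898  0.1271 -0.0278 -0.0263] [ -2.4282 -19.3958 -24.1143  65.2749   2.3559  -6.7727] 0.027452806867181215
tip now [ 0.5577 -0.0083  0.0711] height over face 0.0034298645328465437 in-plane (downslope x,y) mm [-0.479   0.7956 -3.4299] [ 0.965   0.5284 -1.6574] -1.9009411122561057 z ang 0.15110033118628413
```

View pics/c20w.png

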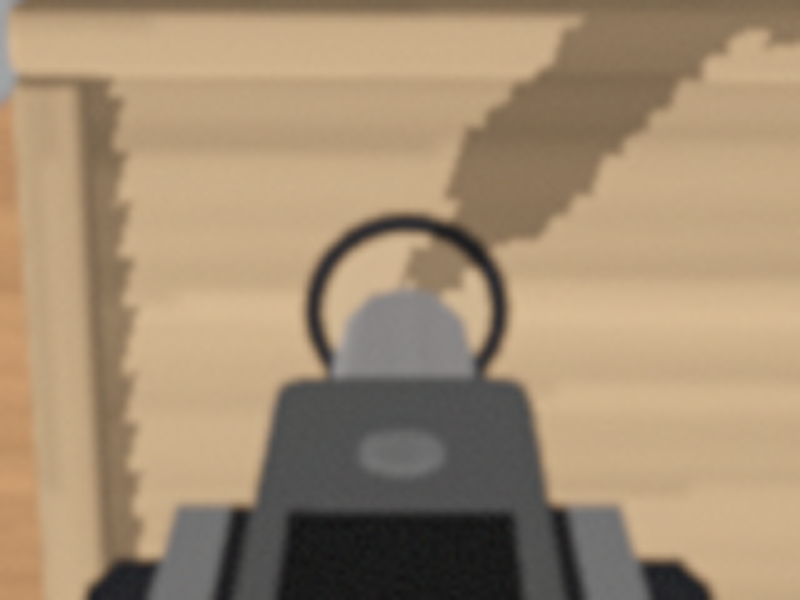

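servo_tool([
  [[0,0,0,0,0,0.15,2],[0,0,0,0,0,0.1,2],[0,0,0,0,0,0.05,2]],
])

```text
time: 18.78
ee_pos: [0.5285, -0.0105, 0.1435]
tcp_rot: [-179.9, 20.2, -175.2]
wrist_force: [-0.2, 0.5, -1.2]
opening: 0.027
```

```bash
python3 tgt.py 0.0|tail -1
```

```text
tip now [ 0.5589 -0.0082  0.0682] height over face 0.000320335103753309 in-plane (downslope x,y) mm [-0.6619  0.7867 -0.3203] [-0.2163  0.5163 -1.221 ] -1.0877938402943024 z ang 0.16685597214586842
```

servo_tool([
  [[0,0,0,0,0,0.15,2],[0,0,0,0,0,0.1,2],[0,0,0,0,0,0.05,2]],
])

```text
time: 19.03
ee_pos: [0.5296, -0.0105, 0.1407]
tcp_rot: [-179.9, 20.2, -175.2]
wrist_force: [-1.5, 0.0, -0.0]
opening: 0.0272
```

```bash
python3 tgt.py 0.0|tail -1
```

```text
tip now [ 0.5601 -0.0081  0.0654] height over face -0.002724792171986606 in-plane (downslope x,y) mm [-0.7608  0.7627  2.7248] [-1.4667  0.0492 -0.0463] 0.45517144253490915 z ang 0.1776473757448944
```

servo_tool([
  [[0,0,0,0,0,0.15,2],[0,0,0,0,0,0.1,2],[0,0,0,0,0,0.08,2]],
])

```text
time: 19.28
ee_pos: [0.5308, -0.0104, 0.1378]
tcp_rot: [-179.9, 20.2, -175.2]
wrist_force: [-2.2, 0.6, 0.5]
opening: 0.0274
```

```bash
python3 tgt.py 0.0|tail -1; python3 snap.py 21 ;
```

```text
tip now [ 0.5613 -0.008   0.0625] height over face -0.0058727921085165126 in-plane (downslope x,y) mm [-0.9133  0.7746  5.8728] [-2.1668  0.6414  0.5202] 1.2099463601770073 z ang 0.19495410843017605
19.2833 [ 0.5308 -0.0104  0.1378] [-179.8789   20.1854 -175.2218] [-2.1668  0.6414  0.5202] [ 0.0826  0.3834 -0.6563 -1.1397 -0.0432  0.0351] [ -2.3768 -18.9054 -24.7169  64.1335   2.343   -6.7192] 0.027352930721004122
```

servo_tool([
  [[0,0,0,0,0,0,2]],
])

```text
time: 19.37
ee_pos: [0.5308, -0.0104, 0.1377]
tcp_rot: [-179.9, 20.2, -175.2]
wrist_force: [-2.0, 1.0, 1.2]
opening: 0.0277
```

```bash
python3 tgt.py 0.0|tail -1; python3 snap.py 22 side wrist;python3 tgt.py 0.0|tail -1; python3 - <<'E'
import cv2
s=cv2.imread("pics/side_22.png");cv2.imwrite("pics/c22.png",cv2.resize(s[195:230,300:345],None,fx=16,fy=16,interpolation=2))
s=cv2.imread("pics/wrist_22.png");cv2.imwrite("pics/c22w.png",cv2.resize(s[150:270,240:400],None,fx=5,fy=5,interpolation=2))
E
```

```text
tip now [ 0.5613 -0.008   0.0624] height over face -0.005950629118636521 in-plane (downslope x,y) mm [-0.838   0.7901  5.9506] [-1.9867  1.0479  1.2302] 1.8045967828292349 z ang 0.18735528858534956
19.4667 [ 0.5308 -0.0104  0.1378] [-179.8797   20.1839 -175.2209] [-2.426  -0.4764  1.1051] [-0.0123 -0.0203 -0.0005  0.0428  0.0478  0.0043] [ -2.3764 -18.9079 -24.713   64.1415   2.3438  -6.7196] 0.026974501490604274
tip now [ 0.5613 -0.008   0.0625] height over face -0.005818749374960909 in-plane (downslope x,y) mm [-0.9034  0.7871  5.8187] [-2.426  -0.4764  1.1051] 1.8786223194274185 z ang 0.19320100604405174
```

View pics/c22.png

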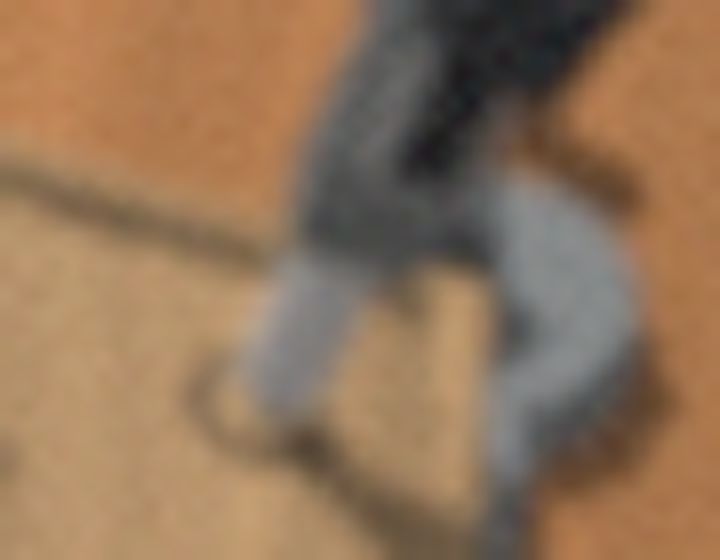

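View pics/c22w.png

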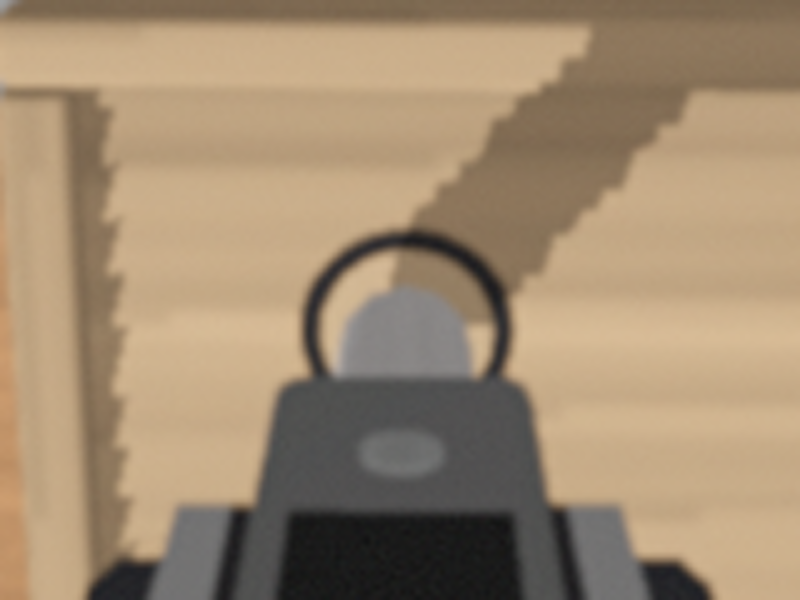

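```bash
python3 - <<'E'
from tgt import *;import pickle
c=pickle.load(open("side_22.pkl","rb"));s=cv2.imread("pics/side_22.png")
o=bot.get_obs();Rc=R.from_euler("xyz",o["tcp_rot"],degrees=True)
S=16;im=cv2.resize(s[195:230,300:345],None,fx=S,fy=S,interpolation=2)
f=lambda p:tuple(np.round(((proj(c,p)-[300,195])+.5)*S-.5).astype(int).tolist())
def ring(z,r,col):
    for t in np.linspace(0,6.28,60): cv2.circle(im,f(o["ee_pos"]+Rc.apply(tip+[r*np.cos(t),r*np.sin(t),z])),1,col,-1)
ring(-.014,.009,(0,0,255));ring(-.055,.009,(0,0,255));ring(-.0058,.004,(0,255,0))
for t in np.linspace(0,6.28,60): cv2.circle(im,f(dot+Rt.apply([.015*np.cos(t),.015*np.sin(t),0])),1,(255,0,0),-1)
cv2.circle(im,f(dot),4,(255,0,0),-1);print(f(dot))
a=cv2.imread("pics/side_19.png");im2=cv2.resize(a[195:230,300:345],None,fx=S,fy=S,interpolation=2)
cv2.circle(im2,f(dot),3,(255,0,0),-1)
cv2.imwrite("pics/ov.png",cv2.resize(im,(700,545)))
E
```

```text
(265, 410)
```

View pics/ov.png

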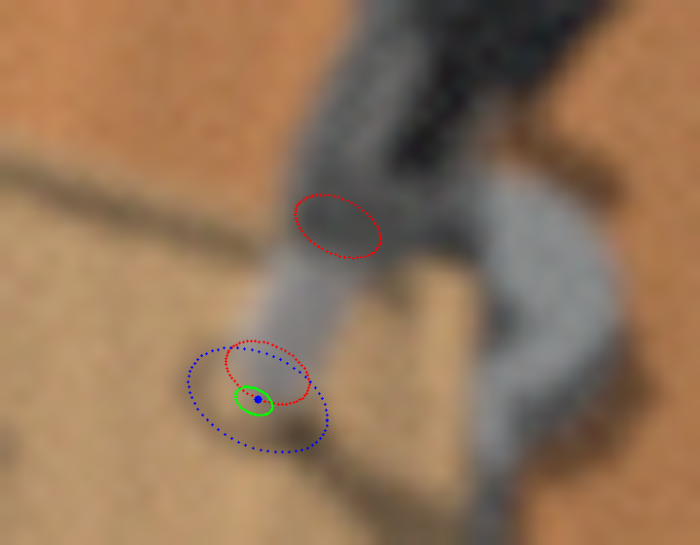

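```bash
python3 - <<'E'
from tgt import *;import pickle
for k in ("19","22"):
    c=pickle.load(open(f"side_{k}.pkl","rb"));s=cv2.imread(f"pics/side_{k}.png")
    r=(s[:,:,2].astype(int)-s[:,:,0])  # R-B: tan high, grey ~0
    print(k)
    for v in range(203,224): print(v,r[v,309:330].tolist())
o=bot.get_obs();Rc=R.from_euler("xyz",o["tcp_rot"],degrees=True)
for z in (-.055,-.045,-.035,-.025,-.014,-.0058): print(z,proj(c,o["ee_pos"]+Rc.apply(tip+[0,0,z])))
E
```

```text
19
203 [97, 95, 97, 97, 99, 96, 100, 99, 102, 96, 77, 46, 12, -1, -2, 3, 0, 3, 2, 2, 8]
204 [95, 99, 99, 99, 95, 97, 99, 98, 101, 98, 79, 45, 13, 0, -1, 0, 3, 0, -1, 1, 13]
205 [91, 96, 95, 98, 96, 100, 99, 101, 101, 97, 77, 42, 14, 0, 3, -2, 4, 1, -1, 5, 14]
206 [80, 88, 93, 88, 92, 94, 101, 100, 95, 79, 57, 29, 13, 3, 3, 4, 2, 0, 1, 1, 5]
207 [66, 73, 77, 81, 85, 89, 91, 91, 72, 50, 26, 14, 8, 6, 1, 4, 2, 0, 0, -1, -2]
208 [56, 56, 64, 64, 71, 75, 78, 76, 55, 29, 12, 6, 5, 5, 7, 1, 0, 1, 1, -3, -3]
209 [52, 52, 48, 53, 59, 60, 65, 66, 50, 28, 11, 3, 6, 3, 0, 3, 5, -2, 1, -2, -2]
210 [64, 60, 55, 52, 51, 51, 51, 54, 44, 25, 11, 6, 3, 7, 10, 16, 19, 12, 7, 3, -2]
211 [74, 72, 69, 64, 60, 54, 54, 48, 29, 14, 7, 4, 5, 8, 22, 40, 47, 40, 35, 26, 21]
212 [76, 75, 75, 72, 70, 69, 67, 49, 27, 11, 3, 2, 5, 12, 30, 48, 58, 61, 60, 57, 50]
213 [78, 78, 77, 74, 77, 77, 73, 57, 31, 12, 6, 5, 10, 21, 37, 47, 54, 60, 70, 78, 66]
214 [76, 76, 76, 74, 75, 80, 79, 69, 37, 11, 3, 6, 15, 38, 53, 57, 52, 56, 70, 76, 72]
215 [77, 76, 75, 76, 77, 75, 81, 71, 45, 14, 9, 17, 34, 54, 66, 64, 57, 63, 73, 79,
[... 1960 characters left out ...]
78, 66]
218 [76, 75, 67, 56, 52, 47, 30, 11, 6, 4, 13, 31, 60, 73, 71, 70, 67, 68, 76, 79, 63]
219 [76, 74, 61, 54, 57, 61, 42, 16, 6, 7, 25, 44, 64, 74, 70, 69, 66, 69, 75, 78, 60]
220 [74, 74, 64, 54, 60, 69, 55, 31, 20, 21, 33, 53, 71, 76, 70, 67, 66, 69, 76, 74, 56]
221 [73, 76, 68, 61, 57, 64, 61, 47, 35, 33, 37, 51, 66, 71, 70, 69, 68, 67, 70, 72, 57]
222 [75, 78, 74, 67, 62, 59, 56, 51, 39, 36, 35, 43, 60, 73, 69, 67, 69, 69, 72, 72, 58]
223 [73, 75, 76, 71, 68, 63, 57, 54, 44, 37, 30, 37, 53, 63, 64, 70, 67, 69, 73, 73, 55]
-0.055 [321.2381 209.0367]
-0.045 [320.1172 211.3613]
-0.035 [319.0069 213.6636]
-0.025 [317.9073 215.9441]
-0.014 [316.7097 218.4276]
-0.0058 [315.825  220.2622]
```

```bash
python3 tgt.py 0|tail -1; python3 -c "
from workcell import bot
print(bot.job_done()); o=bot.get_obs(); print(o['time'],o['ee_pos'],o['wrist_force'],o['opening'])"
```

```text
tip now [ 0.5613 -0.008   0.0625] height over face -0.005818749374960909 in-plane (downslope x,y) mm [-0.9034  0.7871  5.8187] [-2.426  -0.4764  1.1051] 1.8786223194274185 z ang 0.19320100604405174
the job is handed in; nothing more can be done
None
the job is handed in; nothing more can be done
```

I swung the steady leg out by its post until it snapped home. Then I took the smaller probe from the brown holder and set it square on the dot in the ring. I handed the job in at about 19.5 s with the probe pressed and held still in the gripper.

**Last checks**
- **Leg:** after release it measured about -82° in yaw, against about -81.4° expected at the end stop. It was still out in later pictures.
- **Tip:** about 1 mm from the dot by the arm's own pose, and about 0.3 mm sideways in the wrist picture. The side camera, at about 2–3 mm per pixel, agrees only that coarsely. The contact point itself was hidden behind the probe's nose.
- **Squareness:** the tool is about 0.2° off the stated 20° face normal. The probe did not pivot in the grip. I took the panel's slope from the description and did not measure it.
- **Press:** the two readings differ slightly. By position the plunger is in about 5.8 mm; by force it is about 3.3 N, or 5.4 mm, with about 0.5 N of noise. Both are close to half way (6 mm).
- **Other things:** the gripper went near none of them, and they looked unmoved in the pictures; I did not compare before and after.

**Mishap:** the first swing of the leg ran joint 6 up to its 180° limit. It read 179.9° and did not pass it. I let go, turned the gripper round and finished the swing from the other side.

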